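Stow the standoffs in the bench cupboard and lock it

TASK

Put away the hexagon standoffs lying on the bench: pull the cupboard's bifold door by its black handle until it is folded right back, pull the drawer all the way out, and lay every brass standoff in the yellow-floored bay and every steel one in the white-floored bay. Then push the drawer fully in, shut the door flat, and last of all throw the red-gripped lock lever from the outer white notch into the middle notch marked red. Never have the drawer out unless the door is folded well back, and leave the oil can, carton and screwdriver alone.

Things in the scene. Friction and masses are not known exactly. Their poses are not given: they have to be found in the camera images.
- cupboard: Fixed low blue bench cupboard, 350 mm wide (y), 115 high, 305 deep. Origin on the bench under the middle of the doorway, in the shut door's plane; x points into the cupboard, away from the robot, y left, z up. Left of y = +35 mm (from x = 50 mm back) it is a closed block carrying the lever; right of that is the drawer. The right wall is 60 high up to x = 50, then full height. The roof over the drawer starts at x = 90 mm.
- door_pivot (a point): Fixed left jamb pivot of the bifold door, at the cupboard's x 0, y +160, z 115 mm. Nothing to grasp.
- door (a joint): Bifold door's fold angle, rad: 0 shut flat, stop at 1.45 folded. Two white panels, each 160 mm wide, 12 thick, tops at z = 115: the left turns about the jamb pivot, its free edge coming out to the robot; the right one is hinged to that edge, its far edge runs along the doorway track, so it turns the other way by the same angle. Stays where left (friction of a few N).
- door_grip (a point): Grip point, z = 101 mm, on the door handle's axis: an upright black bar, 12 mm thick, z 65 to 125, 35 mm out from the right panel's middle plane, 20 mm from the middle hinge; a stub at z 67 to 75 holds it, above it is free to pinch. At door angle a, from the pivot in cupboard axes: x = -140 sin a - 35 cos a, y = -180 cos a - 35 sin a (mm). Its yaw: cupboard's + a.
- drawer (a joint): How far the drawer is out, m: 0 fully in, stop at 0.19 fully out; it slides towards the cupboard's -x with about 2 N of friction and stays where it is left.
- drawer_pull (a point): Grip point of the drawer's pull: a black upright fin, 36 mm long (x), 10 mm thick (y), 26 mm high (z 50 to 76 mm), sticking out of the middle of the drawer's front; this point is at z = 64 mm, 20 mm in front of the drawer's front face. With the drawer fully in, the fin stands just behind the shut door.
- bay_brass (a point): Centre of the floor of the drawer's left bay (yellow floor), for brass. The blue drawer is 220 mm long (x), 184 wide, 55 high, walls 5, divided lengthwise; each bay is 210 (x) by 84 (y) inside, floor at z = 19. Fully out, the drawer's front face is at the cupboard's x = -140 mm and all of each bay is clear of the roof. Axes as the cupboard's.
- bay_steel (a point): Centre of the floor of the drawer's right bay (white floor), for steel; same size. Axes as the cupboard's.
- lever (a joint): Angle of the lock lever, rad: 0 upright in the middle notch (red mark, locked), -0.5 leaning left (+y) in the outer white notch where it starts, +0.5 leaning right in the other white notch; stops at -0.62 and +0.62. A spring detent draws it into the nearest notch; the ridges between notches are at -0.25 and +0.25 and take about 3 N at the grip.
- lever_axis (a point): Fixed pivot of the lever, on the cupboard at x 85, y 105, z 135 mm; the lever swings sideways in the cupboard's y-z plane.
- lever_grip (a point): Grip point on the lever's red handgrip, 85 mm from the pivot: a round grip of 22 mm diameter, 45 mm long (60 to 105 mm from the pivot), on a 10 mm rod; its z axis points along the lever.
- brass1: Brass (yellow) hexagonal standoff (a hexagon bar 70 mm long, 26 mm across flats, about 0.18 kg, with a black bore mark at each end), lying on the bench on one of its flats. Origin at its centre, 13 mm above what it lies on; its x axis runs along its length, so it can be picked across its 26 mm flats. It may be absent (None).
- brass2: Brass (yellow) hexagonal standoff (a hexagon bar 70 mm long, 26 mm across flats, about 0.18 kg, with a black bore mark at each end), lying on the bench on one of its flats. Origin at its centre, 13 mm above what it lies on; its x axis runs along its length, so it can be picked across its 26 mm flats. It may be absent (None).
- steel1: Steel (silver) hexagonal standoff (a hexagon bar 70 mm long, 26 mm across flats, about 0.18 kg, with a black bore mark at each end), lying on the bench on one of its flats. Origin at its centre, 13 mm above what it lies on; its x axis runs along its length, so it can be picked across its 26 mm flats. It may be absent (None).
- steel2: Steel (silver) hexagonal standoff (a hexagon bar 70 mm long, 26 mm across flats, about 0.18 kg, with a black bore mark at each end), lying on the bench on one of its flats. Origin at its centre, 13 mm above what it lies on; its x axis runs along its length, so it can be picked across its 26 mm flats. It may be absent (None).
- oil_can: Bystander: green can, 52 mm diameter, 110 mm high, standing; origin under its centre.
- carton: Bystander: brown carton 70 x 60 x 50 mm; origin under its centre.
- screwdriver: Bystander: screwdriver 200 mm long lying on the bench; x along it.
Things that resemble listed ones, but are neither listed nor needed, are in the scene too. Leave any blue or green look-alike of the steel1 alone.

How it is judged:
By the outcome, as a careful person would: the job done as asked, in the order asked, and still so for the second after the job is handed in, with the robot touching nothing.
Of brass1, brass2, steel1, steel2 only 2 to 4 are there at a start; the rules pass over those that are not, and their reading is None.
At some moment in a run one of brass1, brass2, steel1, steel2 may be knocked a few centimetres aside while the robot is not near it.
Once in a run the grip may slacken for a moment while it holds something.
It also fails if it takes over 210 s, if anything falls off the work surface, if the arm or the gripper's body presses on something with over 40 N, if the wrist force passes 120 N, or if a joint passes its speed limit or range.

ROBOT

A 6-joint arm with a two-finger parallel gripper is mounted at the origin on the work surface. World frame = base frame: x ahead of the robot, y to its left, z up, the work surface at z = 0. Lengths are in mm, angles in rad, forces in N, time in s.
With the tool pointing down it reaches from about 325 to 1000 mm from the base axis. Payload 5.1 kg.
Tool frame: the origin (TCP) lies between the finger pads; the fingertips stand ctrl.tip_extent ahead of it and the grasp point (between the pads) lies 3 mm ahead of it (ctrl.tip_extent is the distance from the TCP to the fingertips, in mm); z points along the fingers, y is the line along which they close (so a half turn about z gives the same grasp; the last joint's range is limited). The gripper opens to 85 mm and grips with 20 to 120 N. Pads are 22 mm wide; open, the fingers measure 114 mm over their backs; the gripper's body (76 mm by 85 mm) begins 54 mm behind the grasp point. The pads swing forward as they close: fully open they stand 13 mm farther back than shut.
Start: joints at [-1.344, 0.124, 1.65, -0, 1.367, -0.083], TCP at [198.132, -619.055, 253.322] pointing down, gripper open.
Joint ranges: [-2.61, 2.61], [-1.02, 2.33], [0.03, 2.71], [-1.35, 4.49], [0.32, 2.68], [-2.91, 2.91]. Speed limits (rad/s): [2.57, 2.57, 3.14, 3.14, 3.14, 3.14].

INTERFACE

Orientations are given as a unit quaternion [w, x, y, z].
In Python, from cell import ctrl gives the robot as it stands.
- The arm moves only by the tool drive_tool, never from a script. Its arguments are lists of equal length, an entry for each row: "gripper": the gripper's target within -1 to 1 (fully open at 1, half-way at 0, shut at -1); "linear": the shift along the tool's x, y, z scaled (see below), a list of three; "turn": the turn about the tool's z scaled (see below). In form: {"gripper": [gripper, ...], "linear": [[dx, dy, dz], ...], "turn": [turn, ...]}. A call has exactly 8 rows; each row shifts and turns the commanded pose from where the row before left it, along the tool's axes as they then stand; what a row does not reach is not made up. The controller multiplies each number of a shift by 25 mm and each number of a turn by 0.12 rad. A row lasts 1/12 s, in which the tool goes at most 41.7 mm and 7.16 degrees, less where a joint would pass 70% of its speed; a pose out of reach is approached as far as the arm can. A call with a number of a shift or a turn outside -1 to 1 is refused whole. A call with a gripper value outside its range is refused whole. The fingers move at their own pace and stop on an object; the grip force is fixed at half the most. Time passes only in rows, so rows that do not move let the fingers close, or fill a call up. It gives the time, the measured TCP pose, the force, the opening and the grip force at its end, in the units of the state.
- ctrl.read_state(): the state, without advancing time (a new reading comes with each control period).
- ctrl.get_image(name): name is "scene" or "top" or "wrist"; returns a dict with "image" (400x640x3 uint8, red, green, blue), "intrinsics" (3x3 intrinsics, pixels), "origin" and "orientation" of the camera in the world. Camera axes: x right, y down, z forward; pixel columns grow to the right and rows downward; lengths in mm; the calibration is good to about 2 mm. The wrist camera is an equidistant fisheye: a pixel r from the principal point sees the ray r / f radians off the axis. A picture is of the moment at which its call begins. There is no depth.
- ctrl.sign_off(): hands the job in; it is judged then, once.
The state is a dict: "clock": time; "q": joint angles; "joint_velocities": joint speeds; "tau": joint torques, N m; "tcp_pos": TCP position; "eef_rot": TCP orientation; "ft_force": force on the tool from outside, world axes, zero at the start; "wrist_torque": the same for the moment, N m; "gripper_width": opening from 0.0 (shut) to 1.0 (fully open); "grasp_force": force on a finger pad.
Only numpy, scipy, OpenCV 4.12 (cv2) and the standard library are available. Lean on these libraries where they do the work, as an engineer would, in place of code of your own. Each camera call takes 0.05 s, during which the arm holds its last target. There are 200 camera calls.

## Working session

There is one attempt and no reset: what is moved stays moved. The work goes in short steps, Python scripts to look and compute and a tool call to move; the robot and the scene stay as the last step left them, time stands still between calls to the robot, and variables do not carry over. Pictures are saved under pics/ and viewed, at most 14 in all, crops included, and the job is handed in when it is done.

Besides the shell and the picture viewer there is one more tool, called by a JSON object that holds its "name" and its "arguments", one argument or row to a line. drive_tool: Moves the arm, as the interface text tells. Shifts and turns lie within -1 to 1; 1 stands for 25 mm of shift or 0.12 rad of turn. Its arguments: {"type":"object","properties":{"gripper":{"type":"array","items":{"type":"number"}},"linear":{"type":"array","items":{"type":"array","items":{"type":"number"}}},"turn":{"type":"array","items":{"type":"number"}}},"required":["gripper","linear","turn"]}

```bash
ls; mkdir -p pics; python3 - <<'E'
from cell import ctrl
import cv2,numpy as np
s=ctrl.read_state(); print(s['clock'],s['tcp_pos'],s['eef_rot'],ctrl.tip_extent)
for n in ['top','scene']:
    d=ctrl.get_image(n); cv2.imwrite(f'pics/{n}0.png',d['image'][:,:,::-1]); print(n,d['intrinsics'],d['origin'],d['orientation'])
E
```

```text
pics
0.0 [ 198.00620133 -618.52110956  252.03902882] [-1.03589993e-03  9.88027322e-01  1.54275507e-01 -7.61505066e-05] 22.0
top [[460.03697462   0.         321.41490607]
 [  0.         460.03697462 201.76690321]
 [  0.           0.           1.        ]] [ 327.01705872  -33.99984671 1310.11720378] [-0.04677958  0.70859753 -0.700896    0.06667845]
scene [[411.57965554   0.         321.62913252]
 [  0.         411.57965554 197.71434166]
 [  0.           0.           1.        ]] [1262.28835988 -208.7903579  1196.56882647] [-0.2348907   0.73776355  0.60053573 -0.19972014]
```

View pics/top0.png

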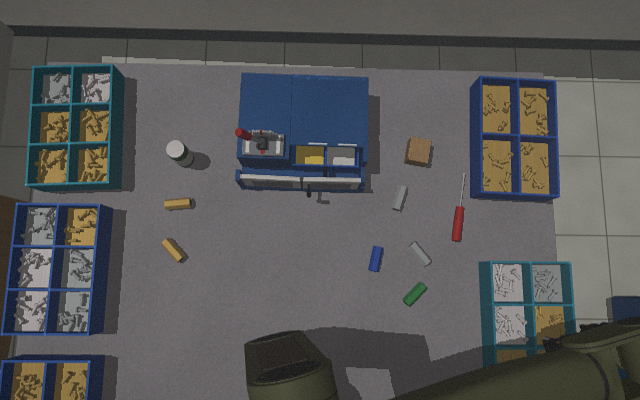

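View pics/scene0.png

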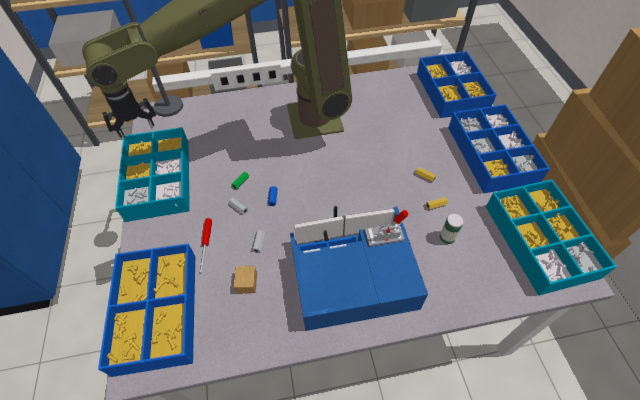

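Top view: the cupboard is at cols 236–368, rows 73–190, with the handle at (308,190). The brass candidates are (178,204) and (173,250), the steel ones (400,197) and (420,254). The look-alikes are blue (376,258) and green (415,294), and the small parts in bins are decoys too. Bystanders are the can (180,153), carton (418,152) and screwdriver (460,210).

```bash
cat > h.py <<'E'
from cell import ctrl
import cv2,numpy as np
from scipy.spatial.transform import Rotation as R
def rot(q): return R.from_quat([q[1],q[2],q[3],q[0]]).as_matrix()
def cast(d,px,z,fish=False):
    K=np.array(d['intrinsics']); px=np.atleast_2d(np.array(px,float)); u=(px-K[:2,2])/[K[0,0],K[1,1]]
    if fish:
        r=np.linalg.norm(u,axis=1)+1e-9; v=np.c_[u*(np.sin(r)/r)[:,None],np.cos(r)]
    else: v=np.c_[u,np.ones(len(u))]
    w=v@rot(d['orientation']).T; o=np.array(d['origin'])
    return o+w*((z-o[2])/w[:,2])[:,None]
def proj(d,p):
    K=np.array(d['intrinsics']); c=(np.atleast_2d(p)-np.array(d['origin']))@rot(d['orientation'])
    return c[:,:2]/c[:,2:]*[K[0,0],K[1,1]]+K[:2,2]
def masks(im):
    h=cv2.cvtColor(im,cv2.COLOR_RGB2HSV)
    return {'brass':cv2.inRange(h,(14,90,120),(32,255,255)),'steel':cv2.inRange(h,(0,0,135),(179,28,255))*0+cv2.inRange(h,(30,0,140),(110,45,255)),}
def pic(name,out,box=None,s=1):
    d=ctrl.get_image(name); im=d['image']
    if box: x0,y0,x1,y1=box; im=im[y0:y1,x0:x1]
    cv2.imwrite(out,cv2.resize(im[:,:,::-1],None,fx=s,fy=s,interpolation=cv2.INTER_CUBIC)); return d
def st():
    s=ctrl.read_state(); T=rot(s['eef_rot']); print('t %.2f'%s['clock'],'tcp',np.round(s['tcp_pos'],1),'yaw %.3f'%np.arctan2(T[1,0],T[0,0]),'q',np.round(s['q'],2),'F',np.round(s['ft_force'],1),'w %.2f g %.0f'%(s['gripper_width'],s['grasp_force'])); return s
E
python3 - <<'E'
from h import *
d=pic('top','pics/cup.png',(225,65,385,205),5)
im=d['image']
h=cv2.cvtColor(im,cv2.COLOR_RGB2HSV)
for p in [(400,197),(420,254),(300,250),(178,204),(173,250),(310,155),(300,183)]: print(p,h[p[1],p[0]])
bench=h[230:240,290:320].reshape(-1,3).mean(0); print(bench)
E
```

```text
(400, 197) [ 60   2 128]
(420, 254) [ 90   4 128]
(300, 250) [150   2 103]
(178, 204) [ 20 126 166]
(173, 250) [ 20 127 168]
(310, 155) [ 23 129  95]
(300, 183) [30  8 63]
[131.88333333   7.75       107.60333333]
```

View pics/cup.png

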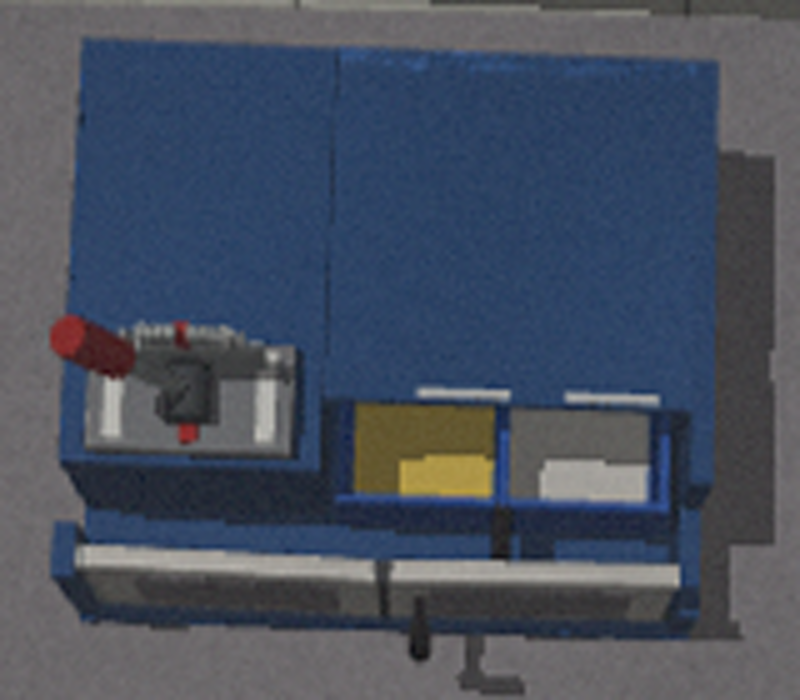

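The crop shows these points: back roof corners at (84,40) and (718,62), block front edge at (62,462) and (320,472), door top ends at (78,556) and (680,575). The handle top is near (420,600) and the lever leans left, tip at (70,338).

```bash
cat >> h.py <<'E'
def hexes(d,z=26):
    h=cv2.cvtColor(d['image'],cv2.COLOR_RGB2HSV).astype(int); out=[]
    S,V,H=h[:,:,1],h[:,:,2],h[:,:,0]
    for n,m in (('brass',(H>14)&(H<30)&(S>100)&(V>90)),('steel',(S<25)&(V>117))):
        m=cv2.morphologyEx(m.astype(np.uint8),cv2.MORPH_OPEN,np.ones((3,3)))
        for c in cv2.findContours(m,0,2)[0]:
            a=cv2.contourArea(c)
            if 130<a<450:
                p=cast(d,c[:,0,:],z)[:,:2]; r=cv2.minAreaRect(p.astype(np.float32)); b=cv2.boxPoints(r)
                e=max((b[1]-b[0],b[2]-b[1]),key=np.linalg.norm); l=sorted(r[1])
                if 45<l[1]<95 and l[0]<45: out.append((n,np.round(r[0],1),round(float(np.arctan(e[1]/e[0])),3),np.round(l),np.round(c[:,0].mean(0))))
    return out
E
python3 - <<'E'
from h import *
d=ctrl.get_image('top')
px=np.array([(84,40),(718,62),(62,462),(320,472),(78,556),(680,575)])/5+[225,65]-.4
W=cast(d,px,115)[:,:2]
L=np.array([(305,175),(305,-175),(50,175),(50,35),(0,160),(0,-160)],float)
a=L-L.mean(0); b=W-W.mean(0); th=np.arctan2((a[:,0]*b[:,1]-a[:,1]*b[:,0]).sum(),(a*b).sum()); c,s=np.cos(th),np.sin(th)
Rm=np.array([[c,-s],[s,c]]); t=W.mean(0)-Rm@L.mean(0)
print('yaw',th,'t',t,'\nres',np.round(W-(L@Rm.T+t),1))
H=Rm@[-35,-20]+t; print('handle',H, 'seen top z125',cast(d,np.array([420,600])/5+[225,65],125))
for x in hexes(d): print(x)
st()
E
```

```text
yaw -0.02417805213080545 t [579.54093909 -12.00112298] 
res [[-11.7   0.2]
 [ -8.5   1.1]
 [  4.8  -3. ]
 [  4.9  -0.1]
 [  4.2   0.5]
 [  6.3   1.3]]
handle [544.06765478 -31.14912811] seen top z125 [[563.40955255 -33.6631927  125.        ]]
('brass', array([395.6, 343.9]), 0.761, array([20., 68.]), array([172., 250.]))
('brass', array([525.3, 336.5]), -1.472, array([26., 70.]), array([178., 203.]))
('steel', array([252. , 596.7]), 0.006, array([42., 55.]), array([ 73., 303.]))
('steel', array([259.1, 697.4]), -1.563, array([45., 54.]), array([ 34., 301.]))
('steel', array([307.1, 587.7]), 1.439, array([31., 63.]), array([ 78., 282.]))
('steel', array([427.2, 697.1]), -1.559, array([38., 57.]), array([ 43., 237.]))
('steel', array([870. , 701.6]), -0.687, array([39., 75.]), array([56., 87.]))
t 0.20 tcp [ 198.1 -618.7  252.5] yaw 0.310 q [-1.34  0.12  1.65  0.    1.37 -0.08] F [0.2 0.  0.4] w 1.00 g 0
```

{"name": "drive_tool", "arguments": {
  "gripper": [1,1,1,1,1,1,1,1],
  "linear": [
    [0,0,0],
    [0,0,0],
    [0,0,0],
    [0.25,-0.5,0],
    [0.5,-1,0],
    [0.5,-1,0],
    [0.5,-1,0],
    [0.5,-1,0]
  ],
  "turn": [1,1,0.8,0,0,0,0,0]
}}

```text
clock: 0.87
tcp_pos: [257.9, -506.1, 253.0]
eef_rot: [-0.0, 1.0, -0.012, 0.0]
ft_force: [-0.4, 0.6, 0.2]
gripper_width: 0.999
grasp_force: 0.0
```

{"name": "drive_tool", "arguments": {
  "gripper": [1,1,1,1,1,1,1,1],
  "linear": [
    [0.5,-1,0],
    [0.5,-1,0],
    [0.5,-1,0],
    [0.5,-1,0],
    [0.5,-1,0],
    [0.5,-1,0],
    [0.5,-1,0],
    [0.5,-1,0]
  ],
  "turn": [0,0,0,0,0,0,0,0]
}}

```text
clock: 1.53
tcp_pos: [362.8, -308.6, 253.1]
eef_rot: [-0.0, 1.0, -0.012, 0.0]
ft_force: [0.7, -0.6, 0.1]
gripper_width: 1.004
grasp_force: 0.0
```

{"name": "drive_tool", "arguments": {
  "gripper": [1,1,1,1,1,1,1,1],
  "linear": [
    [0.5,-1,0],
    [0.5,-1,0],
    [0.5,-1,0],
    [0.5,-1,0],
    [0.5,-1,0],
    [0.5,-1,0],
    [0.5,-1,0],
    [0.5,-1,0]
  ],
  "turn": [0,0,0,0,0,0,0,0]
}}

```text
clock: 2.2
tcp_pos: [467.7, -111.4, 253.2]
eef_rot: [-0.0, 1.0, -0.012, 0.0]
ft_force: [0.5, -0.5, -0.0]
gripper_width: 1.005
grasp_force: 0.0
```

{"name": "drive_tool", "arguments": {
  "gripper": [1,1,1,1,1,1,1,1],
  "linear": [
    [0.5,-1,0],
    [0.5,-1,0],
    [0.5,-1,0],
    [0.2,-0.3,0],
    [0,0,0],
    [0,0,0],
    [0,0,0],
    [0,0,0]
  ],
  "turn": [0,0,0,0,0,0,0,0]
}}

```text
clock: 2.87
tcp_pos: [511.8, -33.0, 253.3]
eef_rot: [0.0, 1.0, -0.014, -0.0]
ft_force: [-0.2, 0.3, -0.1]
gripper_width: 0.998
grasp_force: 0.0
```

```bash
python3 - <<'E'
from h import *
st()
d=pic('wrist','pics/w1.png'); print(d['intrinsics'],d['origin'],rot(d['orientation']).round(3))
E
```

```text
t 2.87 tcp [511.8 -33.  253.3] yaw -0.027 q [-0.17 -0.18  1.95 -0.    1.37  1.43] F [-0.2  0.3 -0.1] w 1.00 g 0
[[309.70691629   0.         315.46518526]
 [  0.         309.70691629 198.15525267]
 [  0.           0.           1.        ]] [593.08137566 -35.1213347  373.41424333] [[-0.028 -0.948 -0.317]
 [-1.     0.026  0.01 ]
 [-0.001  0.317 -0.948]]
```

View pics/w1.png

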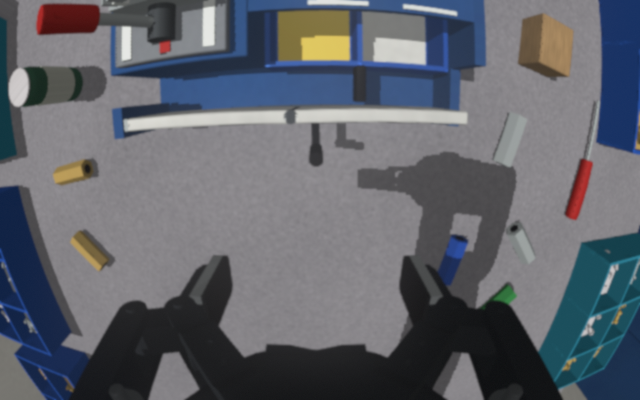

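Wrist view: the handle's top end is at (316,156) and the door's top edge runs from (125,122) to (467,117). The drawer fin is at (360,84).

```bash
python3 - <<'E'
from h import *
d=ctrl.get_image('wrist')
print('handle',cast(d,[(316,156),(316,164)],125,True).round(1))
print('door ends',cast(d,[(125,122),(290,115),(467,117)],115,True).round(1))
print('block front (y175,x50),(35,50)',cast(d,[(112,72),(237,53)],115,True).round(1))
print('fin',cast(d,[(360,70),(360,100)],76,True).round(1))
t=ctrl.get_image('top')
h=cv2.cvtColor(t['image'],cv2.COLOR_RGB2HSV)
print('scene-top handle', cast(t,np.array([(420,608),(420,655)])/5+[225,65],125).round(1))
print('top steel',cast(t,[(400,197),(420,254)],26).round(1))
E
```

```text
handle [[546.3 -34.  125. ]
 [539.6 -33.8 125. ]]
door ends [[ 587.8  145.4  115. ]
 [ 579.9  -13.4  115. ]
 [ 579.5 -170.2  115. ]]
block front (y175,x50),(35,50) [[638.3 156.9 115. ]
 [635.7  29.1 115. ]]
fin [[620.  -77.6  76. ]
 [590.9 -77.1  76. ]]
scene-top handle [[559.1 -33.7 125. ]
 [534.1 -34.  125. ]]
top steel [[ 552.1 -293.1   26. ]
 [ 391.1 -346.3   26. ]]
```

{"name": "drive_tool", "arguments": {
  "gripper": [1,1,1,1,1,1,1,1],
  "linear": [
    [0.7,-0.06,0],
    [0.73,0,0.5],
    [0,0,1],
    [0,0,1],
    [0,0,1],
    [0,0,1],
    [0,0,1],
    [0,0,0.5]
  ],
  "turn": [0,0,0,0,0,0,0,0]
}}

```text
clock: 3.68
tcp_pos: [546.1, -31.8, 99.9]
eef_rot: [-0.0, 1.0, -0.013, -0.002]
ft_force: [0.3, -0.5, -0.6]
gripper_width: 1.005
grasp_force: 0.0
```

{"name": "drive_tool", "arguments": {
  "gripper": [-1,-1,-1,-1,-1,-1,-1,-1],
  "linear": [
    [0,0,0],
    [0,0,0],
    [0,0,0],
    [0,0,0],
    [0,0,0],
    [0,0,0],
    [0,0,0],
    [0,0,0]
  ],
  "turn": [0,0,0,0,0,0,0,0]
}}

```text
clock: 4.35
tcp_pos: [549.8, -33.9, 105.2]
eef_rot: [0.003, 1.0, -0.013, 0.002]
ft_force: [1.6, -8.9, -0.3]
gripper_width: 0.126
grasp_force: 58.4
```

```bash
python3 - <<'E'
from h import *
s=st()
# door arc in commanded tool units
C=np.array([583,-13.]);psi=-.025
def grip(a): 
    p=np.array([-140*np.sin(a)-35*np.cos(a),160-180*np.cos(a)-35*np.sin(a)]); c,s_=np.cos(psi),np.sin(psi)
    return C+np.array([c*p[0]-s_*p[1],s_*p[0]+c*p[1]])
n=16; A=np.linspace(0,1.45,n+1); off=np.array(s['tcp_pos'][:2])-grip(0); print('off',off)
for i in range(n):
    yaw=-.027+A[i]; dp=grip(A[i+1])-grip(A[i])
    print(i,np.round(grip(A[i+1])+off,0),'u',np.round([(dp@[np.cos(yaw),np.sin(yaw)])/25,(dp@[np.sin(yaw),-np.cos(yaw)])/25],2),'turn',-(A[1])/.12)
E
```

```text
t 4.35 tcp [549.8 -33.9 105.2] yaw -0.025 q [-0.16  0.04  2.   -0.    1.09  1.44] F [ 1.6 -8.9 -0.3] w 0.13 g 58
off [ 2.33714072 -1.78152042]
0 [537. -36.] u [-0.5  0.1] turn -0.7552083333333334
1 [525. -37.] u [-0.49 -0.01] turn -0.7552083333333334
2 [513. -36.] u [-0.45 -0.11] turn -0.7552083333333334
3 [502. -33.] u [-0.4 -0.2] turn -0.7552083333333334
4 [492. -30.] u [-0.34 -0.28] turn -0.7552083333333334
5 [483. -24.] u [-0.26 -0.35] turn -0.7552083333333334
6 [474. -18.] u [-0.17 -0.4 ] turn -0.7552083333333334
7 [466. -10.] u [-0.07 -0.44] turn -0.7552083333333334
8 [460.  -0.] u [ 0.03 -0.45] turn -0.7552083333333334
9 [454.  10.] u [ 0.14 -0.45] turn -0.7552083333333334
10 [450.  22.] u [ 0.24 -0.43] turn -0.7552083333333334
11 [446.  34.] u [ 0.34 -0.39] turn -0.7552083333333334
12 [444.  48.] u [ 0.43 -0.34] turn -0.7552083333333334
13 [443.  62.] u [ 0.51 -0.27] turn -0.7552083333333334
14 [443.  77.] u [ 0.57 -0.19] turn -0.7552083333333334
15 [445.  92.] u [ 0.62 -0.09] turn -0.7552083333333334
```

{"name": "drive_tool", "arguments": {
  "gripper": [-1,-1,-1,-1,-1,-1,-1,-1],
  "linear": [
    [-0.5,0.1,0],
    [-0.49,-0.01,0],
    [-0.45,-0.11,0],
    [-0.4,-0.2,0],
    [-0.34,-0.28,0],
    [-0.26,-0.35,0],
    [-0.17,-0.4,0],
    [-0.07,-0.44,0]
  ],
  "turn": [-0.755,-0.755,-0.755,-0.755,-0.755,-0.755,-0.755,-0.755]
}}

```text
clock: 5.02
tcp_pos: [466.5, -6.3, 105.2]
eef_rot: [0.0, 0.939, 0.344, 0.004]
ft_force: [7.9, 4.1, -1.7]
gripper_width: 0.12
grasp_force: 60.0
```

{"name": "drive_tool", "arguments": {
  "gripper": [-1,-1,-1,-1,-1,-1,-1,-1],
  "linear": [
    [0.03,-0.45,0],
    [0.14,-0.45,0],
    [0.24,-0.43,0],
    [0.34,-0.39,0],
    [0.43,-0.34,0],
    [0.51,-0.27,0],
    [0.57,-0.19,0],
    [0.62,-0.09,0]
  ],
  "turn": [-0.755,-0.755,-0.755,-0.755,-0.755,-0.755,-0.755,-0.755]
}}

```text
clock: 5.68
tcp_pos: [441.2, 95.8, 105.0]
eef_rot: [-0.002, 0.756, 0.655, -0.002]
ft_force: [-15.8, 0.9, 15.2]
gripper_width: 0.118
grasp_force: 62.1
```

```bash
python3 - <<'E'
from h import *
st(); d=pic('top','pics/t2.png',(150,60,450,310),2.5)
E
```

```text
t 5.68 tcp [441.2  95.8 105. ] yaw 1.427 q [ 0.09 -0.18  2.21  0.    1.12  0.24] F [-15.8   0.9  15.2] w 0.12 g 62
```

View pics/t2.png

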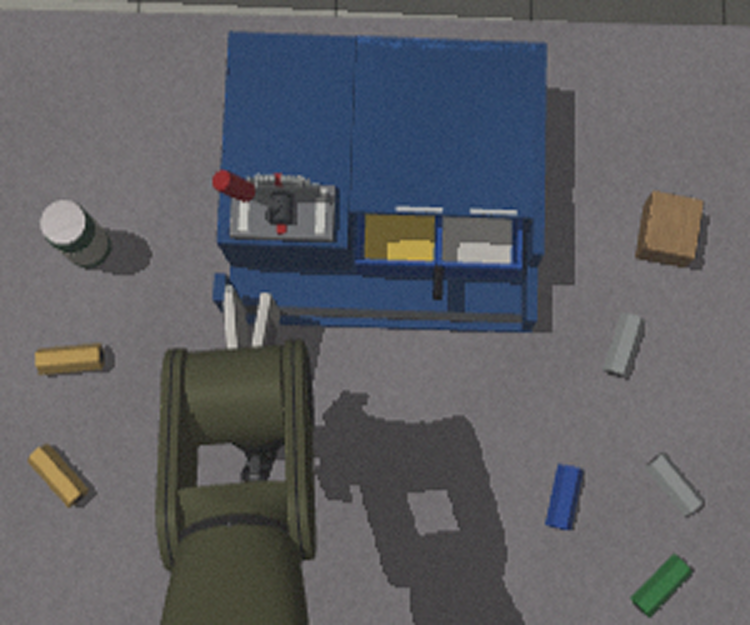

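The door is folded back: its panels stand at crop (230,320) and (262,320), and the arm covers the handle. Next I release it and go to the drawer pull.

{"name": "drive_tool", "arguments": {
  "gripper": [1,1,1,1,1,1,1,1],
  "linear": [
    [0,0,0],
    [0,0,0],
    [0,0,0],
    [0,0,0],
    [0,0,-0.5],
    [0,0,-1],
    [0,0,-1],
    [0,0,-1]
  ],
  "turn": [0,0,0,0,0,0,0,0]
}}

```text
clock: 6.4
tcp_pos: [442.9, 94.5, 191.4]
eef_rot: [-0.0, 0.758, 0.653, -0.0]
ft_force: [0.2, 0.4, -1.2]
gripper_width: 0.999
grasp_force: 0.0
```

{"name": "drive_tool", "arguments": {
  "gripper": [1,1,1,1,1,1,1,1],
  "linear": [
    [0,0,0],
    [0,0,0],
    [0,0,0],
    [0,0,0],
    [0,0,0],
    [0,0,0],
    [0,0,0],
    [0,0,0]
  ],
  "turn": [1,1,1,1,1,1,1,1]
}}

```text
clock: 7.07
tcp_pos: [443.3, 94.5, 190.7]
eef_rot: [0.0, 0.974, 0.226, 0.0]
ft_force: [1.0, 0.5, 0.4]
gripper_width: 0.999
grasp_force: 0.0
```

{"name": "drive_tool", "arguments": {
  "gripper": [1,1,1,1,1,1,1,1],
  "linear": [
    [0,0,0],
    [0,0,0],
    [0,0,0],
    [0,0,0],
    [0.5,0.5,0],
    [1,1,0],
    [1,1,0],
    [1,1,0]
  ],
  "turn": [1,1,1,1,0.1,0,0,0]
}}

```text
clock: 7.73
tcp_pos: [529.2, 3.7, 190.9]
eef_rot: [-0.0, 1.0, -0.014, 0.0]
ft_force: [0.7, 0.2, 0.4]
gripper_width: 1.001
grasp_force: 0.0
```

{"name": "drive_tool", "arguments": {
  "gripper": [1,1,1,1,1,1,1,1],
  "linear": [
    [1,1,0],
    [1,1,0],
    [0.5,0.8,0],
    [0,0.4,0],
    [0,0,0],
    [0,0,0],
    [0,0,0],
    [0,0,0]
  ],
  "turn": [0,0,0,0,0,0,0,0]
}}

```text
clock: 8.4
tcp_pos: [587.8, -75.6, 190.8]
eef_rot: [-0.0, 1.0, -0.014, -0.0]
ft_force: [-0.8, -0.2, -0.3]
gripper_width: 1.001
grasp_force: 0.0
```

```bash
python3 - <<'E'
from h import *
st(); d=pic('wrist','pics/w3.png')
E
```

```text
t 8.40 tcp [587.8 -75.6 190.8] yaw -0.027 q [-0.22  0.05  1.84  0.    1.26  1.38] F [-0.8 -0.2 -0.3] w 1.00 g 0
```

View pics/w3.png

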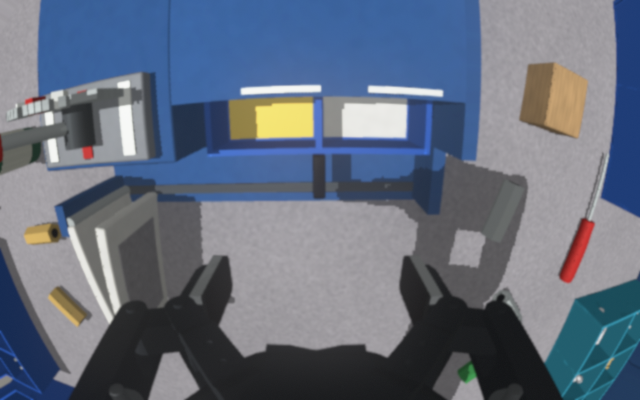

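The fin is at (319,155–198), in line with the fingers' middle column of about 316. Descending 20 mm further in.

{"name": "drive_tool", "arguments": {
  "gripper": [1,1,1,1,1,1,1,1],
  "linear": [
    [0.76,0.05,0],
    [0,0,0.7],
    [0,0,1],
    [0,0,1],
    [0,0,1],
    [0,0,0.8],
    [0,0,0.45],
    [0,0,0]
  ],
  "turn": [0,0,0,0,0,0,0,0]
}}

```text
clock: 9.12
tcp_pos: [605.1, -77.3, 63.9]
eef_rot: [-0.001, 1.0, -0.014, -0.003]
ft_force: [-0.4, 0.3, -1.2]
gripper_width: 1.002
grasp_force: 0.0
```

{"name": "drive_tool", "arguments": {
  "gripper": [-1,-1,-1,-1,-1,-1,-1,-1],
  "linear": [
    [0,0,0],
    [0,0,0],
    [0,0,0],
    [0,0,0],
    [0,0,0],
    [0,0,0],
    [0,0,0],
    [0,0,0]
  ],
  "turn": [0,0,0,0,0,0,0,0]
}}

```text
clock: 9.78
tcp_pos: [607.9, -78.6, 67.9]
eef_rot: [0.0, 1.0, -0.014, 0.001]
ft_force: [-1.0, 0.6, 3.9]
gripper_width: 0.111
grasp_force: 59.6
```

{"name": "drive_tool", "arguments": {
  "gripper": [-1,-1,-1,-1,-1,-1,-1,-1],
  "linear": [
    [-0.5,0,0],
    [-0.9,0,0],
    [-0.9,0,0],
    [-0.9,0,0],
    [-0.9,0,0],
    [-0.9,0,0],
    [-0.9,0,0],
    [-0.9,0,0]
  ],
  "turn": [0,0,0,0,0,0,0,0]
}}

```text
clock: 10.45
tcp_pos: [437.9, -75.4, 67.9]
eef_rot: [0.002, 1.0, -0.014, 0.002]
ft_force: [2.3, -9.6, 2.2]
gripper_width: 0.104
grasp_force: 62.4
```

{"name": "drive_tool", "arguments": {
  "gripper": [-1,-1,-1,-1,-1,-1,-1,-1],
  "linear": [
    [-0.5,0,0],
    [-0.3,0,0],
    [-0.2,0,0],
    [0,0,0],
    [0,0,0],
    [0,0,0],
    [0,0,0],
    [0,0,0]
  ],
  "turn": [0,0,0,0,0,0,0,0]
}}

```text
clock: 11.12
tcp_pos: [421.6, -75.2, 68.6]
eef_rot: [0.003, 1.0, -0.015, 0.014]
ft_force: [38.9, -8.6, -32.6]
gripper_width: 0.105
grasp_force: 60.3
```

{"name": "drive_tool", "arguments": {
  "gripper": [-1,-1,1,1,1,1,1,1],
  "linear": [
    [0.2,0,0],
    [0.15,0,0],
    [0,0,0],
    [0,0,0],
    [0,0,0],
    [0,0,-0.5],
    [0,0,-1],
    [0,0,-1]
  ],
  "turn": [0,0,0,0,0,0,0,0]
}}

```text
clock: 11.78
tcp_pos: [419.6, -72.5, 128.7]
eef_rot: [-0.001, 1.0, -0.014, -0.002]
ft_force: [1.3, -0.3, 0.5]
gripper_width: 0.942
grasp_force: 0.0
```

{"name": "drive_tool", "arguments": {
  "gripper": [1,1,1,1,1,1,1,1],
  "linear": [
    [0,0,-1],
    [0,0,-1],
    [0,0,-1],
    [0,0,-1],
    [0,0,0],
    [0,0,0],
    [0,0,0],
    [0,0,0]
  ],
  "turn": [0,0,0,0,0,0,0,0]
}}

```text
clock: 12.45
tcp_pos: [420.3, -72.8, 227.7]
eef_rot: [-0.0, 1.0, -0.014, -0.002]
ft_force: [-1.1, 0.2, -0.0]
gripper_width: 0.997
grasp_force: 0.0
```

```bash
python3 - <<'E'
from h import *
st(); d=pic('wrist','pics/w4.png')
t=ctrl.get_image('top'); h=cv2.cvtColor(t['image'],cv2.COLOR_RGB2HSV)
for x in hexes(t):
    if x[4][0]>140: print(x)
print('S',h[190:206,394:408,1],'V',h[190:206,394:408,2],sep='\n')
E
```

```text
t 12.45 tcp [420.3 -72.8 227.7] yaw -0.029 q [-0.3  -0.38  2.15  0.    1.38  1.3 ] F [-1.1  0.2 -0. ] w 1.00 g 0
('brass', array([395.6, 342.8]), 0.763, array([22., 70.]), array([173., 251.]))
('brass', array([545.9, 367.2]), -1.557, array([23., 68.]), array([162., 197.]))
S
[[14  7  7  6  4  6  6  6  6  4  8  0  7  6]
 [ 5  7  0  4  4  2  4  6  6  6  6  3  7  0]
 [11  9  4  4  6  6  4  4  8  2  2 13 10  7]
 [ 4  7  6  4  4  6  6  6  4  6  6 13  3 14]
 [ 5  2  2  6  4  4  6  8  8  6  8  6  7 15]
 [ 5  4  4  4  6  6  8  4  6 10  6 10  3  2]
 [ 5  6  4  7  2  8  2  4  6  4  3  7  7  6]
 [ 2  2  2  4  2  4  4  4  4  5 10  7  7  9]
 [ 6  6  4  4  4  4  4  4  2  3 10 12  7  5]
 [ 6  6 11  6  6  6  2  2  2 13  7  7  2 11]
 [ 9  6  2  8  4  2  4  6  5 14  4 17 11 11]
 [ 6  9  6  4  6  8  8  7  0  3 10  9  7  4]
 [ 2  6  6  8  6  6  6  6 11  6  7  7 11  9]
 [ 2  2  8  4  4  7  8  3  7  0  7  2 11  9]
 [ 2  8  7  2  8  8  6  7  3  7  4  9  9  7]
 [ 9  8  8  8  8  4  6  3  3 10 10  4  9  4]]
V
[[111 106 114 121 119 119 134 133 134 133 133  96  75  79]
 [110 109 117 117 121 123 134 134 134 134 135  87  75  71]
 [111 118 120 118 119 129 137 136 134 131 122  81  78  74]
 [114 116 120 119 118 134 134 131 134 133 118  77  76  72]
 [111 116 119 119 124 131 133 135 135 133  95  79  70  69]
 [112 117 117 120 131 135 135 133 134 124  79  77  74 109]
 [104 122 119 117 134 134 132 133 138 120  74  74  70 120]
 [112 116 118 120 134 136 135 134 135  96  73  71 108 117]
 [118 121 120 129 134 133 135 134 135  83  77  66 115 112]
 [124 119 121 135 131 134 135 135 124  79  76  74 116 112]
 [118 119 119 135 130 134 134 133  97  74  69  75 114 116]
 [119 117 128 135 135 133 135 139  73  73  73 108 116 114]
 [116 121 134 135 132 134 135 125  71  79  72 114 115 116]
 [119 122 134 137 135 138 135  94  72  72 106 114 116 115]
 [118 131 137 133 134 135 135  74  77  76 119 113 115 113]
 [116 130 135 134 134 134 123  75  77  75 122 115 120 116]]
```

View pics/w4.png

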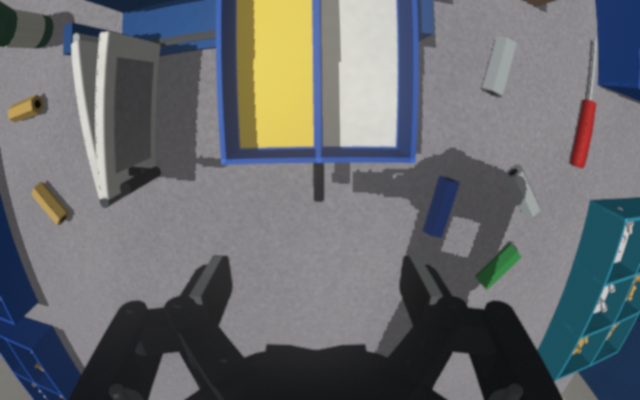

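In w4, the standoffs are brass (25,108) and (50,203), and steel (499,67) and (525,192). The blue (440,207) and green (498,265) bars are coloured look-alikes, so I leave them. The enlarged crop t2 already shows the gold and silver pairs with hexagonal faces, and the bin contents are too small to fit. One brass has been knocked from (525,336) to (546,367). The drawer is out, with its front rim at row 158.

```bash
sed -i 's/(S<25)&(V>117)/(S<25)\&(V>126)/; s/130<a<450/90<a<450/' h.py; cat >> h.py <<'E'
C=np.array([583,-13.]);psi=-.026
def cup(x,y): c,s=np.cos(psi),np.sin(psi); return C+np.array([c*x-s*y,s*x+c*y])
def go(p,yaw,z,frm=None,yaw0=None):
    "turn units to reach yaw, then linear units along tool axes after the turn"
    s=st(); T=rot(s['eef_rot']); y0=np.arctan2(T[1,0],T[0,0]); d=np.array(p)-np.array(s['tcp_pos'])[:2]
    print('to',np.round(p,1),'turn',round(-(yaw-y0)/.12,2),'lin',np.round([d@[np.cos(yaw),np.sin(yaw)]/25,d@[np.sin(yaw),-np.cos(yaw)]/25,(s['tcp_pos'][2]-z)/25],2))
E
python3 - <<'E'
from h import *
t=ctrl.get_image('top')
for x in hexes(t):
    if x[4][0]>140: print(x)
d=ctrl.get_image('wrist')
print('rim front',cast(d,[(222,158),(318,158),(413,158)],55,True).round(1),'exp',cup(-140,29),cup(-140,-63),cup(-140,-155))
for n,a in (('b1',(-80,-19)),('b2',(5,-19)),('s1',(-80,-108)),('s2',(5,-108))): print(n,cup(*a).round(1))
go((395.6,342.8),.763,25)
E
```

```text
('brass', array([396.2, 343.2]), 0.763, array([22., 68.]), array([172., 250.]))
('brass', array([545.9, 367.2]), -1.557, array([23., 68.]), array([162., 197.]))
rim front [[ 448.1   19.7   55. ]
 [ 444.1  -75.4   55. ]
 [ 442.7 -169.8   55. ]] exp [443.80123239  19.62978846] [441.40950188 -72.33911729] [ 439.01777137 -164.30802304]
b1 [502.5 -29.9]
b2 [587.5 -32.1]
s1 [ 500.2 -118.9]
s2 [ 585.2 -121.1]
t 12.65 tcp [420.8 -73.  228.4] yaw -0.029 q [-0.3  -0.38  2.15  0.    1.38  1.3 ] F [ 0.2 -0.2  0.5] w 1.00 g 0
to [395.6 342.8] turn -6.6 lin [ 10.77 -12.72   8.13]
```

{"name": "drive_tool", "arguments": {
  "gripper": [0.4,0.4,0.4,0.4,0.4,0.4,0.4,0.4],
  "linear": [
    [0,0,0],
    [0,0,0],
    [0,0,0],
    [0,0,0],
    [0,0,0],
    [0,0,0],
    [0,0,0],
    [0.4,-0.5,0]
  ],
  "turn": [-1,-1,-1,-1,-1,-1,-0.6,0]
}}

```text
clock: 13.32
tcp_pos: [419.8, -58.3, 229.1]
eef_rot: [0.0, 0.928, 0.373, -0.001]
ft_force: [1.0, 1.3, 0.0]
gripper_width: 0.694
grasp_force: 0.0
```

{"name": "drive_tool", "arguments": {
  "gripper": [0.4,0.4,0.4,0.4,0.4,0.4,0.4,0.4],
  "linear": [
    [0.83,-0.98,0],
    [0.83,-0.98,0],
    [0.83,-0.98,0],
    [0.83,-0.98,0],
    [0.83,-0.98,0],
    [0.83,-0.98,0],
    [0.83,-0.98,0],
    [0.83,-0.98,0]
  ],
  "turn": [0,0,0,0,0,0,0,0]
}}

```text
clock: 13.98
tcp_pos: [403.7, 200.7, 229.2]
eef_rot: [0.0, 0.928, 0.373, -0.0]
ft_force: [0.5, -0.7, -0.3]
gripper_width: 0.7
grasp_force: 0.0
```

{"name": "drive_tool", "arguments": {
  "gripper": [0.4,0.4,0.4,0.4,0.4,0.4,0.4,0.4],
  "linear": [
    [0.83,-0.98,0],
    [0.83,-0.98,0],
    [0.83,-0.98,0],
    [0.83,-0.98,0],
    [0.43,-0.48,0],
    [0,0,0.5],
    [0,0,1],
    [0,0,1]
  ],
  "turn": [0,0,0,0,0,0,0,0]
}}

```text
clock: 14.65
tcp_pos: [396.2, 343.4, 166.3]
eef_rot: [0.0, 0.928, 0.373, 0.001]
ft_force: [-0.1, 0.2, -0.2]
gripper_width: 0.701
grasp_force: 0.0
```

{"name": "drive_tool", "arguments": {
  "gripper": [0.4,0.4,0.4,0.4,0.4,0.4,0.4,0.4],
  "linear": [
    [0,0,1],
    [0,0,0.5],
    [0,0,0],
    [0,0,0],
    [0,0,0],
    [0,0,0],
    [0,0,0],
    [0,0,0]
  ],
  "turn": [0,0,0,0,0,0,0,0]
}}

```text
clock: 15.32
tcp_pos: [396.6, 343.9, 131.0]
eef_rot: [-0.0, 0.928, 0.372, 0.001]
ft_force: [-0.6, -0.9, -0.6]
gripper_width: 0.701
grasp_force: 0.0
```

```bash
cat >> h.py <<'E'
def wobj(kind):
    "standoff below the gripper, from the wrist camera: centre, angle"
    d=ctrl.get_image('wrist'); h=cv2.cvtColor(d['image'],cv2.COLOR_RGB2HSV).astype(int); H,S,V=h[:,:,0],h[:,:,1],h[:,:,2]
    m=(H>14)&(H<30)&(S>90)&(V>70) if kind=='brass' else (S<30)&(V>125)
    m=cv2.morphologyEx(m.astype(np.uint8),cv2.MORPH_OPEN,np.ones((5,5)))
    for c in cv2.findContours(m,0,2)[0]:
        if cv2.contourArea(c)>400:
            p=cast(d,c[:,0,:],22,True)[:,:2]; r=cv2.minAreaRect(p.astype(np.float32)); b=cv2.boxPoints(r); e=max((b[1]-b[0],b[2]-b[1]),key=np.linalg.norm)
            if max(r[1])<130: print(kind,np.round(r[0],1),'ang %.3f'%np.arctan(e[1]/e[0]),np.round(r[1]),'px',c[:,0].mean(0).round())
E
python3 - <<'E'
from h import *
wobj('brass'); pic('wrist','pics/w5.png',None,1); t=ctrl.get_image('top')
for x in hexes(t):
    if x[4][0]>140: print(x)
go((396,343),.763,25)
E
```

```text
brass [393.1 342. ] ang 0.762 [73. 28.] px [317. 201.]
brass [541.2 365.4] ang -1.542 [28. 71.] px [434.  62.]
brass [401.3 591.9] ang -1.070 [18. 46.] px [118.  10.]
('brass', array([395.9, 343.5]), 0.817, array([21., 56.]), array([169., 247.]))
('brass', array([547.4, 367.2]), -1.557, array([26., 68.]), array([167., 195.]))
('steel', array([ 394.4, -346.6]), 0.69, array([14., 66.]), array([420., 252.]))
t 15.47 tcp [396.2 343.7 130.1] yaw 0.763 q [ 0.61 -0.04  2.04 -0.    1.14  1.42] F [-0.1  0.9 -0.7] w 0.69 g 0
to [396 343] turn 0.0 lin [-0.02  0.01  4.21]
```

View pics/w5.png

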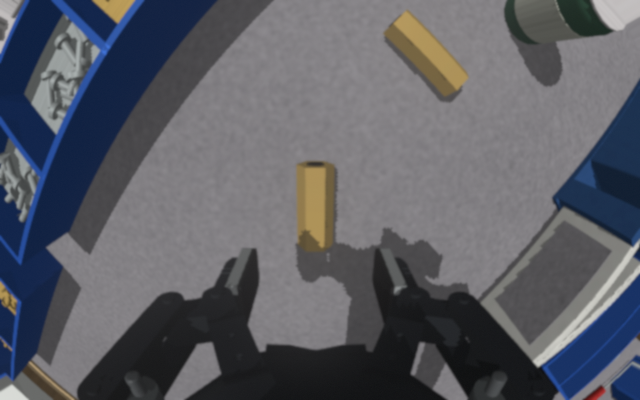

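The brass standoff is centred at (317,201), lined up between the fingers, and the wrist and top views agree. Descend and grip.

{"name": "drive_tool", "arguments": {
  "gripper": [0.4,0.4,0.4,0.4,0.4,0.4,0.4,0.4],
  "linear": [
    [0,0,0.7],
    [0,0,1],
    [0,0,1],
    [0,0,0.8],
    [0,0,0.4],
    [0,0,0.3],
    [0,0,0],
    [0,0,0]
  ],
  "turn": [0,0,0,0,0,0,0,0]
}}

```text
clock: 16.13
tcp_pos: [396.4, 343.8, 25.2]
eef_rot: [-0.0, 0.928, 0.372, 0.0]
ft_force: [0.8, -0.4, 0.5]
gripper_width: 0.702
grasp_force: 0.0
```

{"name": "drive_tool", "arguments": {
  "gripper": [-1,-1,-1,-1,-1,-1,-1,-1],
  "linear": [
    [0,0,0],
    [0,0,0],
    [0,0,0],
    [0,0,0],
    [0,0,0],
    [0,0,0],
    [0,0,0],
    [0,0,0]
  ],
  "turn": [0,0,0,0,0,0,0,0]
}}

```text
clock: 16.8
tcp_pos: [397.0, 344.3, 26.4]
eef_rot: [-0.0, 0.928, 0.372, 0.001]
ft_force: [-1.2, -1.4, 6.0]
gripper_width: 0.32
grasp_force: 58.9
```

{"name": "drive_tool", "arguments": {
  "gripper": [-1,-1,-1,-1,-1,-1,-1,-1],
  "linear": [
    [0,0,-0.5],
    [0,0,-1],
    [0,0,-1],
    [0,0,-1],
    [0,0,-1],
    [0,0,-1],
    [0,0,-1],
    [0,0,-0.5]
  ],
  "turn": [0,0,0,0,0,0,0,0]
}}

```text
clock: 17.47
tcp_pos: [396.9, 344.1, 203.8]
eef_rot: [-0.001, 0.928, 0.373, 0.003]
ft_force: [0.4, 0.5, -1.6]
gripper_width: 0.316
grasp_force: 59.8
```

```bash
python3 - <<'E'
from h import *
go(cup(5,-20.5),psi,46)
E
```

```text
t 17.47 tcp [396.9 344.1 203.8] yaw 0.763 q [ 0.61 -0.12  1.98 -0.    1.28  1.42] F [ 0.4  0.5 -1.6] w 0.32 g 60
to [587.5 -33.6] turn 6.58 lin [ 8.01 14.91  6.31]
```

{"name": "drive_tool", "arguments": {
  "gripper": [-1,-1,-1,-1,-1,-1,-1,-1],
  "linear": [
    [0,0,0],
    [0,0,0],
    [0,0,0],
    [0,0,0],
    [0,0,0],
    [0,0,0],
    [0,0,0],
    [0.27,0.5,0]
  ],
  "turn": [1,1,1,1,1,1,0.58,0]
}}

```text
clock: 18.13
tcp_pos: [401.3, 331.5, 199.0]
eef_rot: [-0.0, 1.0, -0.013, -0.001]
ft_force: [-0.1, -0.1, -1.8]
gripper_width: 0.319
grasp_force: 59.8
```

{"name": "drive_tool", "arguments": {
  "gripper": [-1,-1,-1,-1,-1,-1,-1,-1],
  "linear": [
    [0.53,0.99,0],
    [0.53,0.99,0],
    [0.53,0.99,0],
    [0.53,0.99,0],
    [0.53,0.99,0],
    [0.53,0.99,0],
    [0.53,0.99,0],
    [0.53,0.99,0]
  ],
  "turn": [0,0,0,0,0,0,0,0]
}}

```text
clock: 18.8
tcp_pos: [503.1, 128.7, 199.1]
eef_rot: [0.0, 1.0, -0.013, -0.0]
ft_force: [0.4, -0.0, -1.3]
gripper_width: 0.318
grasp_force: 59.8
```

{"name": "drive_tool", "arguments": {
  "gripper": [-1,-1,-1,-1,-1,-1,-1,-1],
  "linear": [
    [0.53,0.99,0],
    [0.53,0.99,0],
    [0.53,0.99,0],
    [0.53,0.99,0],
    [0.53,0.99,0],
    [0.53,0.99,0],
    [0.3,0.5,0],
    [0,0,0]
  ],
  "turn": [0,0,0,0,0,0,0,0]
}}

```text
clock: 19.47
tcp_pos: [586.6, -35.5, 199.2]
eef_rot: [0.0, 1.0, -0.015, -0.0]
ft_force: [-0.7, 1.0, -1.6]
gripper_width: 0.316
grasp_force: 59.8
```

```bash
python3 - <<'E'
from h import *
go(cup(5,-20.5),psi,46); d=pic('wrist','pics/w6.png')
E
```

```text
t 19.47 tcp [586.6 -35.5 199.2] yaw -0.029 q [-0.15  0.03  1.84 -0.    1.27  1.45] F [-0.7  1.  -1.6] w 0.32 g 60
to [587.5 -33.6] turn -0.03 lin [ 0.03 -0.08  6.13]
```

View pics/w6.png

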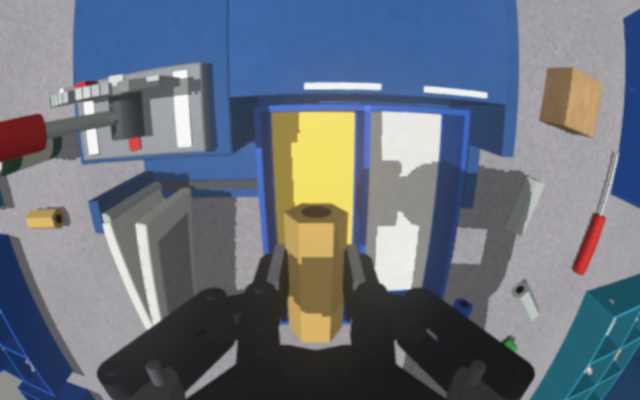

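The standoff is held over the yellow bay, with bay columns about 274–354 and the grip centre at 316. Lowering.

{"name": "drive_tool", "arguments": {
  "gripper": [-1,-1,-1,-1,-1,-1,-1,-1],
  "linear": [
    [0,-0.04,0.6],
    [0,0,1],
    [0,0,1],
    [0,0,1],
    [0,0,1],
    [0,0,0.8],
    [0,0,0.4],
    [0,0,0.3]
  ],
  "turn": [0,0,0,0,0,0,0,0]
}}

```text
clock: 20.18
tcp_pos: [584.5, -30.7, 45.6]
eef_rot: [-0.001, 1.0, -0.013, -0.002]
ft_force: [-6.5, 2.1, 30.0]
gripper_width: 0.321
grasp_force: 67.4
```

{"name": "drive_tool", "arguments": {
  "gripper": [-1,-1,-0.1,-0.1,-0.1,-0.1,-0.1,-0.1],
  "linear": [
    [0,0,0],
    [0,0,0],
    [0,0,0],
    [0,0,0],
    [0,0,0],
    [0,0,0],
    [0,0,-0.5],
    [0,0,-1]
  ],
  "turn": [0,0,0,0,0,0,0,0]
}}

```text
clock: 20.85
tcp_pos: [583.3, -31.8, 82.1]
eef_rot: [-0.0, 1.0, -0.013, -0.004]
ft_force: [-0.9, -0.5, -0.6]
gripper_width: 0.448
grasp_force: 0.0
```

{"name": "drive_tool", "arguments": {
  "gripper": [-0.1,-0.1,-0.1,0.4,0.4,0.4,0.4,0.4],
  "linear": [
    [0,0,-1],
    [0,0,-1],
    [0,0,-1],
    [0,0,-1],
    [0,0,-0.7],
    [0,0,0],
    [0,0,0],
    [0,0,0]
  ],
  "turn": [0,0,0,0,0,0,0,0]
}}

```text
clock: 21.52
tcp_pos: [585.4, -32.1, 201.4]
eef_rot: [-0.0, 1.0, -0.013, -0.001]
ft_force: [-0.4, 0.9, 0.6]
gripper_width: 0.699
grasp_force: 0.0
```

```bash
python3 - <<'E'
from h import *
pic('wrist','pics/w7.png'); t=ctrl.get_image('top')
for x in hexes(t):
    if x[4][0]>140: print(x)
go((545,367),1.585,25)
E
```

```text
('brass', array([547.4, 367.2]), -1.557, array([26., 68.]), array([166., 195.]))
('steel', array([ 394.3, -346.5]), 0.688, array([15., 66.]), array([420., 252.]))
t 21.62 tcp [584.9 -32.  200.2] yaw -0.026 q [-0.15  0.02  1.85  0.    1.27  1.45] F [0.2 0.7 0.1] w 0.70 g 0
to [545 367] turn -13.43 lin [15.98 -1.37  7.01]
```

View pics/w7.png

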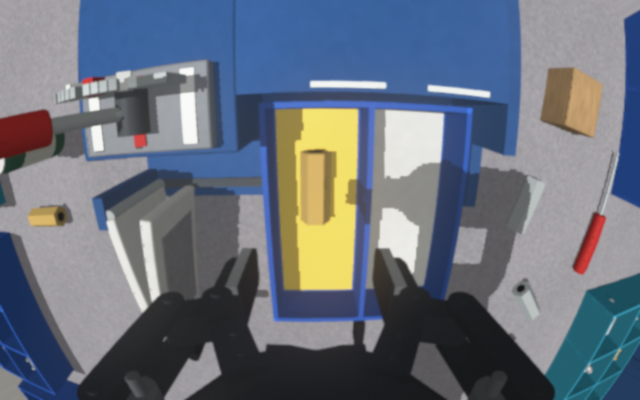

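The first brass lies flat in the yellow bay at (317,187). Next is the other brass at about (546,367).

{"name": "drive_tool", "arguments": {
  "gripper": [0.4,0.4,0.4,0.4,0.4,0.4,0.4,0.4],
  "linear": [
    [0,0,0],
    [0,0,0],
    [0,0,0],
    [0,0,0],
    [0,0,0],
    [0,0,0],
    [0,0,0],
    [0,0,0]
  ],
  "turn": [-1,-1,-1,-1,-1,-1,-1,-1]
}}

```text
clock: 22.28
tcp_pos: [585.1, -32.0, 200.1]
eef_rot: [-0.001, 0.892, 0.453, -0.001]
ft_force: [-0.4, 0.8, -0.3]
gripper_width: 0.697
grasp_force: 0.0
```

{"name": "drive_tool", "arguments": {
  "gripper": [0.4,0.4,0.4,0.4,0.4,0.4,0.4,0.4],
  "linear": [
    [0,0,0],
    [0,0,0],
    [0,0,0],
    [0,0,0],
    [0,0,0],
    [0,0,0],
    [0,-0.7,0],
    [0.5,-0.67,0]
  ],
  "turn": [-1,-1,-1,-1,-1,-0.43,0,0]
}}

```text
clock: 22.95
tcp_pos: [550.7, -21.2, 200.2]
eef_rot: [-0.001, 0.702, 0.712, -0.001]
ft_force: [0.1, 0.3, -0.4]
gripper_width: 0.702
grasp_force: 0.0
```

{"name": "drive_tool", "arguments": {
  "gripper": [0.4,0.4,0.4,0.4,0.4,0.4,0.4,0.4],
  "linear": [
    [1,0,0],
    [1,0,0],
    [1,0,0],
    [1,0,0],
    [1,0,0],
    [1,0,0],
    [1,0,0],
    [1,0,0]
  ],
  "turn": [0,0,0,0,0,0,0,0]
}}

```text
clock: 23.62
tcp_pos: [547.6, 180.9, 200.3]
eef_rot: [-0.001, 0.702, 0.712, -0.001]
ft_force: [0.8, -1.0, 0.5]
gripper_width: 0.704
grasp_force: 0.0
```

{"name": "drive_tool", "arguments": {
  "gripper": [0.4,0.4,0.4,0.4,0.4,0.4,0.4,0.4],
  "linear": [
    [1,0,0],
    [1,0,0],
    [1,0,0],
    [1,0,0],
    [1,0,0],
    [1,0,0],
    [0.9,0,0],
    [0.6,0,0]
  ],
  "turn": [0,0,0,0,0,0,0,0]
}}

```text
clock: 24.28
tcp_pos: [544.9, 368.9, 200.1]
eef_rot: [-0.001, 0.701, 0.713, -0.001]
ft_force: [-0.6, 0.1, -0.3]
gripper_width: 0.699
grasp_force: 0.0
```

{"name": "drive_tool", "arguments": {
  "gripper": [0.4,0.4,0.4,0.4,0.4,0.4,0.4,0.4],
  "linear": [
    [0,0,0.7],
    [0,0,1],
    [0,0,1],
    [0,0,0.3],
    [0,0,0],
    [0,0,0],
    [0,0,0],
    [0,0,0]
  ],
  "turn": [0,0,0,0,0,0,0,0]
}}

```text
clock: 24.95
tcp_pos: [547.0, 367.8, 129.4]
eef_rot: [0.0, 0.702, 0.712, 0.002]
ft_force: [-0.2, 0.2, -0.0]
gripper_width: 0.698
grasp_force: 0.0
```

```bash
python3 - <<'E'
from h import *
wobj('brass'); go((545,367),1.585,25)
E
```

```text
brass [544.8 366.8] ang -1.542 [27. 73.] px [311. 193.]
brass [772.7 552.2] ang 0.314 [75. 35.] px [561.  21.]
t 25.00 tcp [546.9 367.8 129.3] yaw 1.585 q [0.51 0.24 1.73 0.   1.16 0.5 ] F [ 0.3  0.3 -1.1] w 0.70 g 0
to [545 367] turn 0.0 lin [-0.03 -0.08  4.17]
```

{"name": "drive_tool", "arguments": {
  "gripper": [0.4,0.4,0.4,0.4,0.4,0.4,0.4,0.4],
  "linear": [
    [0,-0.06,0.7],
    [0,0,1],
    [0,0,1],
    [0,0,0.8],
    [0,0,0.4],
    [0,0,0.25],
    [0,0,0],
    [0,0,0]
  ],
  "turn": [0,0,0,0,0,0,0,0]
}}

```text
clock: 25.67
tcp_pos: [545.2, 367.8, 24.6]
eef_rot: [0.0, 0.702, 0.712, 0.001]
ft_force: [-0.1, 1.2, 0.2]
gripper_width: 0.698
grasp_force: 0.0
```

{"name": "drive_tool", "arguments": {
  "gripper": [-1,-1,-1,-1,-1,-1,-1,-1],
  "linear": [
    [0,0,0],
    [0,0,0],
    [0,0,0],
    [0,0,0],
    [0,0,0],
    [0,0,0],
    [0,0,0],
    [0,0,0]
  ],
  "turn": [0,0,0,0,0,0,0,0]
}}

```text
clock: 26.33
tcp_pos: [545.5, 368.0, 25.4]
eef_rot: [0.0, 0.702, 0.712, 0.001]
ft_force: [-0.4, -0.7, 6.2]
gripper_width: 0.322
grasp_force: 59.3
```

{"name": "drive_tool", "arguments": {
  "gripper": [-1,-1,-1,-1,-1,-1,-1,-1],
  "linear": [
    [0,0,-0.5],
    [0,0,-1],
    [0,0,-1],
    [0,0,-1],
    [0,0,-1],
    [0,0,-1],
    [0,0,-1],
    [0,0,-0.5]
  ],
  "turn": [0,0,0,0,0,0,0,0]
}}

```text
clock: 27.0
tcp_pos: [545.4, 367.9, 202.8]
eef_rot: [0.001, 0.702, 0.712, 0.003]
ft_force: [1.2, -0.3, -0.6]
gripper_width: 0.322
grasp_force: 59.6
```

```bash
python3 - <<'E'
from h import *
go(cup(-82,-20.5),psi,48)
E
```

```text
t 27.00 tcp [545.4 367.9 202.8] yaw 1.585 q [ 0.51  0.17  1.68 -0.    1.28  0.5 ] F [ 1.2 -0.3 -0.6] w 0.32 g 60
to [500.5 -31.4] turn 13.43 lin [-1.38 16.01  6.19]
```

{"name": "drive_tool", "arguments": {
  "gripper": [-1,-1,-1,-1,-1,-1,-1,-1],
  "linear": [
    [0,0,0],
    [0,0,0],
    [0,0,0],
    [0,0,0],
    [0,0,0],
    [0,0,0],
    [0,0,0],
    [0,0,0]
  ],
  "turn": [1,1,1,1,1,1,1,1]
}}

```text
clock: 27.67
tcp_pos: [543.8, 367.0, 197.5]
eef_rot: [0.0, 0.952, 0.305, -0.001]
ft_force: [0.8, -0.3, -0.6]
gripper_width: 0.32
grasp_force: 59.6
```

{"name": "drive_tool", "arguments": {
  "gripper": [-1,-1,-1,-1,-1,-1,-1,-1],
  "linear": [
    [0,0,0],
    [0,0,0],
    [0,0,0],
    [0,0,0],
    [0,0,0],
    [0,0,0],
    [-0.7,0,0],
    [-0.68,0.5,0]
  ],
  "turn": [1,1,1,1,1,0.43,0,0]
}}

```text
clock: 28.33
tcp_pos: [509.1, 356.4, 197.6]
eef_rot: [-0.0, 1.0, -0.013, -0.001]
ft_force: [-1.1, -0.5, -0.1]
gripper_width: 0.318
grasp_force: 59.6
```

{"name": "drive_tool", "arguments": {
  "gripper": [-1,-1,-1,-1,-1,-1,-1,-1],
  "linear": [
    [0,1,0],
    [0,1,0],
    [0,1,0],
    [0,1,0],
    [0,1,0],
    [0,1,0],
    [0,1,0],
    [0,1,0]
  ],
  "turn": [0,0,0,0,0,0,0,0]
}}

```text
clock: 29.0
tcp_pos: [503.5, 154.5, 197.8]
eef_rot: [0.0, 1.0, -0.013, -0.0]
ft_force: [0.3, -0.6, -1.3]
gripper_width: 0.32
grasp_force: 59.6
```

{"name": "drive_tool", "arguments": {
  "gripper": [-1,-1,-1,-1,-1,-1,-1,-1],
  "linear": [
    [0,1,0],
    [0,1,0],
    [0,1,0],
    [0,1,0],
    [0,1,0],
    [0,1,0],
    [0,1,0],
    [0,0.5,0]
  ],
  "turn": [0,0,0,0,0,0,0,0]
}}

```text
clock: 29.67
tcp_pos: [498.7, -33.7, 197.9]
eef_rot: [0.0, 1.0, -0.014, -0.0]
ft_force: [1.3, 0.7, -1.1]
gripper_width: 0.316
grasp_force: 59.6
```

```bash
python3 - <<'E'
from h import *
go(cup(-82,-20.5),psi,48)
E
```

```text
t 29.67 tcp [498.7 -33.7 197.9] yaw -0.028 q [-0.17 -0.17  2.04 -0.    1.28  1.42] F [ 1.3  0.7 -1.1] w 0.32 g 60
to [500.5 -31.4] turn -0.02 lin [ 0.07 -0.1   6.  ]
```

{"name": "drive_tool", "arguments": {
  "gripper": [-1,-1,-1,-1,-1,-1,-1,-1],
  "linear": [
    [0,0,0.6],
    [0,0,1],
    [0,0,1],
    [0,0,1],
    [0,0,1],
    [0,0,0.7],
    [0,0,0.4],
    [0,0,0.25]
  ],
  "turn": [0,0,0,0,0,0,0,0]
}}

```text
clock: 30.33
tcp_pos: [498.2, -31.2, 47.8]
eef_rot: [-0.0, 1.0, -0.013, -0.001]
ft_force: [0.6, 0.2, -0.1]
gripper_width: 0.317
grasp_force: 59.6
```

{"name": "drive_tool", "arguments": {
  "gripper": [-1,-1,-0.1,-0.1,-0.1,-0.1,-0.1,-0.1],
  "linear": [
    [0,0,0],
    [0,0,0],
    [0,0,0],
    [0,0,0],
    [0,0,0],
    [0,0,0],
    [0,0,-0.5],
    [0,0,-1]
  ],
  "turn": [0,0,0,0,0,0,0,0]
}}

```text
clock: 31.0
tcp_pos: [496.9, -31.3, 84.7]
eef_rot: [-0.001, 1.0, -0.013, -0.003]
ft_force: [0.6, -0.6, -0.5]
gripper_width: 0.452
grasp_force: 0.0
```

{"name": "drive_tool", "arguments": {
  "gripper": [-0.1,-0.1,-0.1,0.4,0.4,0.4,0.4,0.4],
  "linear": [
    [0,0,-1],
    [0,0,-1],
    [0,0,-1],
    [0,0,-1],
    [0,0,-0.7],
    [0,0,0],
    [0,0,0],
    [0,0,0]
  ],
  "turn": [0,0,0,0,0,0,0,0]
}}

```text
clock: 31.67
tcp_pos: [498.8, -31.6, 203.6]
eef_rot: [-0.0, 1.0, -0.013, -0.001]
ft_force: [-1.1, -0.8, -0.6]
gripper_width: 0.699
grasp_force: 0.0
```

```bash
python3 - <<'E'
from h import *
wobj('steel'); t=ctrl.get_image('top')
for x in hexes(t):
    if x[4][0]>140: print(x)
m=(cv2.cvtColor(t['image'],cv2.COLOR_RGB2HSV)[180:215,385:415,2]>126).astype(np.uint8)
for c in cv2.findContours(m,0,2)[0]: 
    if len(c)>8:
        p=cast(t,c[:,0]+[385,180],26)[:,:2]; r=cv2.minAreaRect(p.astype(np.float32)); print(r,cv2.boxPoints(r).round(0).tolist(),cv2.contourArea(c))
go((394.4,-346.5),.69,25)
E
```

```text
steel [ 415.6 -210.8] ang -0.095 [41. 48.] px [464. 242.]
steel [507.7  40.4] ang -0.090 [ 36. 119.] px [241. 173.]
steel [686.1 113. ] ang 1.547 [80. 33.] px [167.  21.]
steel [701.9 199.8] ang 1.547 [73. 61.] px [108.  30.]
('brass', array([486.2, -51.8]), 0.009, array([34., 57.]), array([317., 222.]))
('steel', array([ 394.4, -346.5]), 0.696, array([14., 66.]), array([420., 252.]))
('steel', array([ 552.3, -292.8]), -0.334, array([14., 68.]), array([400., 197.]))
((552.7158203125, -292.8996887207031), (13.503938674926758, 69.09228515625), 70.89106750488281) [[518.0, -288.0], [583.0, -311.0], [588.0, -298.0], [522.0, -275.0]] 91.5
t 31.77 tcp [498.4 -31.5 202.7] yaw -0.026 q [-0.17 -0.18  2.03 -0.    1.29  1.43] F [ 0.9  0.2 -0.4] w 0.70 g 0
to [ 394.4 -346.5] turn -5.97 lin [-11.23   7.07   7.11]
```

{"name": "drive_tool", "arguments": {
  "gripper": [0.4,0.4,0.4,0.4,0.4,0.4,0.4,0.4],
  "linear": [
    [0,0,0],
    [0,0,0],
    [0,0,0],
    [0.3,0.5,0],
    [0.57,0.96,0],
    [0.57,0.96,0],
    [0.57,0.96,0],
    [0.57,0.96,0]
  ],
  "turn": [1,1,0.57,0,0,0,0,0]
}}

```text
clock: 32.43
tcp_pos: [524.1, -156.2, 202.8]
eef_rot: [-0.0, 0.986, -0.166, -0.001]
ft_force: [0.7, 0.4, 0.4]
gripper_width: 0.695
grasp_force: 0.0
```

{"name": "drive_tool", "arguments": {
  "gripper": [0.4,0.4,0.4,0.4,0.4,0.4,0.4,0.4],
  "linear": [
    [0.57,0.96,0],
    [0.57,0.96,0],
    [0.57,0.96,0],
    [0.57,0.96,0],
    [0.6,0.99,0],
    [0,0,0.5],
    [0,0,1],
    [0,0,1]
  ],
  "turn": [0,0,0,0,0,0,0,0]
}}

```text
clock: 33.1
tcp_pos: [553.0, -293.4, 140.6]
eef_rot: [-0.0, 0.986, -0.167, 0.0]
ft_force: [0.4, -0.1, -0.8]
gripper_width: 0.699
grasp_force: 0.0
```

{"name": "drive_tool", "arguments": {
  "gripper": [0.4,0.4,0.4,0.4,0.4,0.4,0.4,0.4],
  "linear": [
    [0,0,0.5],
    [0,0,0],
    [0,0,0],
    [0,0,0],
    [0,0,0],
    [0,0,0],
    [0,0,0],
    [0,0,0]
  ],
  "turn": [0,0,0,0,0,0,0,0]
}}

```text
clock: 33.77
tcp_pos: [553.4, -293.2, 130.6]
eef_rot: [0.0, 0.986, -0.166, 0.001]
ft_force: [-0.6, 0.3, -1.0]
gripper_width: 0.699
grasp_force: 0.0
```

```bash
python3 - <<'E'
from h import *
wobj('steel'); go((552.5,-293),-.334,25)
E
```

```text
steel [376.5 -56.2] ang -1.091 [ 31. 102.] px [189. 388.]
steel [ 489.4 -423.7] ang 1.225 [37. 28.] px [478. 221.]
steel [ 567.  -104.8] ang -0.021 [ 40. 123.] px [125. 243.]
t 33.82 tcp [ 553.3 -293.1  130.3] yaw -0.335 q [-0.57  0.18  1.81  0.    1.16  1.33] F [0.6 0.2 0.4] w 0.70 g 0
to [ 552.5 -293. ] turn -0.0 lin [-0.03  0.01  4.21]
```

{"name": "drive_tool", "arguments": {
  "gripper": [0.4,0.4,0.4,0.4,0.4,0.4,0.4,0.4],
  "linear": [
    [0,0,0.7],
    [0,0,1],
    [0,0,1],
    [0,0,0.8],
    [0,0,0.4],
    [0,0,0.3],
    [0,0,0],
    [0,0,0]
  ],
  "turn": [0,0,0,0,0,0,0,0]
}}

```text
clock: 34.48
tcp_pos: [553.5, -293.3, 25.3]
eef_rot: [0.0, 0.986, -0.167, 0.0]
ft_force: [0.4, 0.0, 0.2]
gripper_width: 0.699
grasp_force: 0.0
```

{"name": "drive_tool", "arguments": {
  "gripper": [-1,-1,-1,-1,-1,-1,-1,-1],
  "linear": [
    [0,0,0],
    [0,0,0],
    [0,0,0],
    [0,0,0],
    [0,0,0],
    [0,0,0],
    [0,0,0],
    [0,0,0]
  ],
  "turn": [0,0,0,0,0,0,0,0]
}}

```text
clock: 35.15
tcp_pos: [554.2, -294.1, 26.8]
eef_rot: [0.001, 0.986, -0.166, 0.001]
ft_force: [-1.6, -0.7, 6.7]
gripper_width: 0.322
grasp_force: 58.8
```

{"name": "drive_tool", "arguments": {
  "gripper": [-1,-1,-1,-1,-1,-1,-1,-1],
  "linear": [
    [0,0,-0.5],
    [0,0,-1],
    [0,0,-1],
    [0,0,-1],
    [0,0,-1],
    [0,0,-1],
    [0,0,-1],
    [0,0,-0.5]
  ],
  "turn": [0,0,0,0,0,0,0,0]
}}

```text
clock: 35.82
tcp_pos: [554.0, -293.3, 203.7]
eef_rot: [0.001, 0.986, -0.166, 0.002]
ft_force: [1.3, -0.2, -1.4]
gripper_width: 0.32
grasp_force: 59.8
```

```bash
python3 - <<'E'
from h import *
go(cup(5,-109.5),psi,48)
E
```

```text
t 35.82 tcp [ 554.  -293.3  203.7] yaw -0.335 q [-0.57  0.11  1.75  0.    1.28  1.33] F [ 1.3 -0.2 -1.4] w 0.32 g 60
to [ 585.2 -122.6] turn -2.57 lin [ 1.07 -6.86  6.23]
```

{"name": "drive_tool", "arguments": {
  "gripper": [-1,-1,-1,-1,-1,-1,-1,-1],
  "linear": [
    [0,0,0],
    [0,0,0],
    [0,0,0],
    [0.1,-0.5,0],
    [0.14,-0.9,0],
    [0.14,-0.9,0],
    [0.14,-0.9,0],
    [0.14,-0.9,0]
  ],
  "turn": [-1,-1,-0.57,0,0,0,0,0]
}}

```text
clock: 36.48
tcp_pos: [571.8, -189.0, 198.7]
eef_rot: [-0.001, 1.0, -0.014, -0.001]
ft_force: [-0.2, 0.6, -3.3]
gripper_width: 0.318
grasp_force: 59.8
```

{"name": "drive_tool", "arguments": {
  "gripper": [-1,-1,-1,-1,-1,-1,-1,-1],
  "linear": [
    [0.14,-0.9,0],
    [0.14,-0.9,0],
    [0.13,-0.9,0],
    [0,-0.06,0],
    [0,0,0],
    [0,0,0],
    [0,0,0],
    [0,0,0]
  ],
  "turn": [0,0,0,0,0,0,0,0]
}}

```text
clock: 37.15
tcp_pos: [584.1, -123.0, 199.4]
eef_rot: [-0.0, 1.0, -0.014, -0.0]
ft_force: [0.2, -0.7, -2.5]
gripper_width: 0.317
grasp_force: 59.8
```

```bash
python3 - <<'E'
from h import *
go(cup(5,-109.5),psi,48)
E
```

```text
t 37.15 tcp [ 584.1 -123.   199.4] yaw -0.028 q [-0.3   0.05  1.82 -0.    1.27  1.3 ] F [ 0.2 -0.7 -2.5] w 0.32 g 60
to [ 585.2 -122.6] turn -0.01 lin [ 0.04 -0.02  6.06]
```

{"name": "drive_tool", "arguments": {
  "gripper": [-1,-1,-1,-1,-1,-1,-1,-1],
  "linear": [
    [0,0,0.6],
    [0,0,1],
    [0,0,1],
    [0,0,1],
    [0,0,1],
    [0,0,0.7],
    [0,0,0.4],
    [0,0,0.3]
  ],
  "turn": [0,0,0,0,0,0,0,0]
}}

```text
clock: 37.82
tcp_pos: [583.5, -122.7, 48.1]
eef_rot: [-0.0, 1.0, -0.014, -0.001]
ft_force: [0.3, -0.0, -1.7]
gripper_width: 0.318
grasp_force: 59.8
```

{"name": "drive_tool", "arguments": {
  "gripper": [-1,-1,-0.1,-0.1,-0.1,-0.1,-0.1,-0.1],
  "linear": [
    [0,0,0],
    [0,0,0],
    [0,0,0],
    [0,0,0],
    [0,0,0],
    [0,0,0],
    [0,0,-0.5],
    [0,0,-1]
  ],
  "turn": [0,0,0,0,0,0,0,0]
}}

```text
clock: 38.48
tcp_pos: [581.9, -121.5, 84.8]
eef_rot: [-0.001, 1.0, -0.013, -0.003]
ft_force: [0.3, 0.4, -0.7]
gripper_width: 0.452
grasp_force: 0.0
```

{"name": "drive_tool", "arguments": {
  "gripper": [-0.1,-0.1,-0.1,0.4,0.4,0.4,0.4,0.4],
  "linear": [
    [0,0,-1],
    [0,0,-1],
    [0,0,-1],
    [0,0,-1],
    [0,0,-0.7],
    [0,0,0],
    [0,0,0],
    [0,0,0]
  ],
  "turn": [0,0,0,0,0,0,0,0]
}}

```text
clock: 39.15
tcp_pos: [583.8, -122.1, 204.1]
eef_rot: [-0.0, 1.0, -0.013, -0.0]
ft_force: [-0.1, -0.8, 0.5]
gripper_width: 0.694
grasp_force: 0.0
```

```bash
python3 - <<'E'
from h import *
t=ctrl.get_image('top')
for x in hexes(t):
    if x[4][0]>140: print(x)
go((394.4,-346.5),.692,25)
E
```

```text
t 39.20 tcp [ 583.4 -122.   203.2] yaw -0.026 q [-0.3   0.04  1.82  0.    1.28  1.3 ] F [-0.1  0.3  0.4] w 0.70 g 0
to [ 394.4 -346.5] turn -5.98 lin [-11.55   2.09   7.13]
```

{"name": "drive_tool", "arguments": {
  "gripper": [0.4,0.4,0.4,0.4,0.4,0.4,0.4,0.4],
  "linear": [
    [0,0,0],
    [0,0,0],
    [0,0,0],
    [0,0,0],
    [0,0,0],
    [0,0,0],
    [-0.5,0.1,0],
    [-0.96,0.18,0]
  ],
  "turn": [-1,-1,-1,-1,-1,-1,0,0]
}}

```text
clock: 39.87
tcp_pos: [560.2, -150.2, 202.8]
eef_rot: [-0.001, 0.94, 0.34, -0.001]
ft_force: [-1.4, -0.2, -0.5]
gripper_width: 0.701
grasp_force: 0.0
```

{"name": "drive_tool", "arguments": {
  "gripper": [0.4,0.4,0.4,0.4,0.4,0.4,0.4,0.4],
  "linear": [
    [-0.96,0.18,0],
    [-0.96,0.18,0],
    [-0.96,0.18,0],
    [-0.96,0.18,0],
    [-0.96,0.17,0],
    [-0.96,0.17,0],
    [-0.96,0.17,0],
    [-0.96,0.17,0]
  ],
  "turn": [0,0,0,0,0,0,0,0]
}}

```text
clock: 40.53
tcp_pos: [433.3, -301.4, 203.2]
eef_rot: [-0.001, 0.941, 0.338, -0.001]
ft_force: [-0.1, -0.3, 0.4]
gripper_width: 0.698
grasp_force: 0.0
```

{"name": "drive_tool", "arguments": {
  "gripper": [0.4,0.4,0.4,0.4,0.4,0.4,0.4,0.4],
  "linear": [
    [-0.96,0.17,0],
    [-0.96,0.17,0],
    [-0.49,0.1,0.5],
    [0,0,1],
    [0,0,1],
    [0,0,0.5],
    [0,0,0],
    [0,0,0]
  ],
  "turn": [0,0,0,0,0,0,0,0]
}}

```text
clock: 41.2
tcp_pos: [395.6, -346.9, 128.2]
eef_rot: [-0.001, 0.941, 0.34, -0.001]
ft_force: [-1.0, -0.3, 0.8]
gripper_width: 0.703
grasp_force: 0.0
```

```bash
python3 - <<'E'
from h import *
pic('wrist','pics/w8.png'); wobj('steel'); go((394.4,-346.5),.692,25)
E
```

```text
t 41.30 tcp [ 396.9 -348.1  130.7] yaw 0.694 q [-0.82 -0.04  2.03  0.    1.14  0.06] F [-0.7 -0.3  0.6] w 0.70 g 0
to [ 394.4 -346.5] turn 0.01 lin [-0.04 -0.11  4.23]
```

View pics/w8.png

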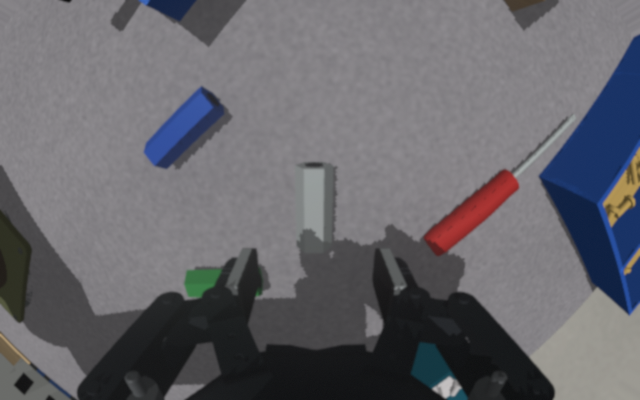

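The silver standoff is centred at (316,205) between the fingers. I check the gap to the green look-alike, whose near end is at (260,283).

```bash
python3 - <<'E'
from h import *
d=ctrl.get_image('wrist'); s=st(); T=rot(s['eef_rot'])
for p in cast(d,[(262,270),(262,292),(190,285),(316,205),(425,240)],22,True): print(((p-s['tcp_pos'])@T).round(0))
E
```

```text
t 41.35 tcp [ 397.1 -348.3  131.2] yaw 0.694 q [-0.82 -0.04  2.03  0.    1.14  0.06] F [0.1 0.6 0.2] w 0.70 g 0
[-61. -48. 109.]
[-85. -50. 109.]
[ -81. -120.  109.]
[ -1.  -1. 109.]
[-33.  93. 109.]
```

{"name": "drive_tool", "arguments": {
  "gripper": [0.3,0.3,0.3,0.3,0.3,0.3,0.3,0.3],
  "linear": [
    [0,0,0.7],
    [0,0,1],
    [0,0,1],
    [0,0,0.8],
    [0,0,0.4],
    [0,0,0.3],
    [0,0,0],
    [0,0,0]
  ],
  "turn": [0,0,0,0,0,0,0,0]
}}

```text
clock: 42.02
tcp_pos: [396.9, -348.3, 25.6]
eef_rot: [0.001, 0.94, 0.34, 0.0]
ft_force: [0.1, -0.2, 0.4]
gripper_width: 0.648
grasp_force: 0.0
```

{"name": "drive_tool", "arguments": {
  "gripper": [-1,-1,-1,-1,-1,-1,-1,-1],
  "linear": [
    [0,0,0],
    [0,0,0],
    [0,0,0],
    [0,0,0],
    [0,0,0],
    [0,0,0],
    [0,0,0],
    [0,0,0]
  ],
  "turn": [0,0,0,0,0,0,0,0]
}}

```text
clock: 42.68
tcp_pos: [396.7, -348.2, 26.4]
eef_rot: [0.001, 0.94, 0.34, 0.0]
ft_force: [-2.3, 2.2, 5.9]
gripper_width: 0.322
grasp_force: 58.6
```

{"name": "drive_tool", "arguments": {
  "gripper": [-1,-1,-1,-1,-1,-1,-1,-1],
  "linear": [
    [0,0,-0.5],
    [0,0,-1],
    [0,0,-1],
    [0,0,-1],
    [0,0,-1],
    [0,0,-1],
    [0,0,-1],
    [0,0,-0.5]
  ],
  "turn": [0,0,0,0,0,0,0,0]
}}

```text
clock: 43.35
tcp_pos: [397.1, -348.7, 204.2]
eef_rot: [0.003, 0.94, 0.34, 0.001]
ft_force: [-0.6, -0.5, -2.0]
gripper_width: 0.324
grasp_force: 59.9
```

```bash
python3 - <<'E'
from h import *
go(cup(-82,-109.5),psi,48)
E
```

```text
t 43.35 tcp [ 397.1 -348.7  204.2] yaw 0.694 q [-0.82 -0.11  1.97 -0.    1.28  0.05] F [-0.6 -0.5 -2. ] w 0.32 g 60
to [ 498.2 -120.3] turn 6.0 lin [ 3.8  -9.24  6.25]
```

{"name": "drive_tool", "arguments": {
  "gripper": [-1,-1,-1,-1,-1,-1,-1,-1],
  "linear": [
    [0,0,0],
    [0,0,0],
    [0,0,0],
    [0,0,0],
    [0,0,0],
    [0,0,0],
    [0.2,-0.5,0],
    [0.4,-0.95,0]
  ],
  "turn": [1,1,1,1,1,1,0,0]
}}

```text
clock: 44.02
tcp_pos: [411.6, -312.3, 199.4]
eef_rot: [0.0, 1.0, -0.014, -0.0]
ft_force: [0.7, 0.7, -2.3]
gripper_width: 0.319
grasp_force: 59.9
```

{"name": "drive_tool", "arguments": {
  "gripper": [-1,-1,-1,-1,-1,-1,-1,-1],
  "linear": [
    [0.4,-0.95,0],
    [0.4,-0.95,0],
    [0.4,-0.95,0],
    [0.4,-0.95,0],
    [0.4,-0.95,0],
    [0.4,-0.95,0],
    [0.4,-0.95,0],
    [0.4,-0.95,0]
  ],
  "turn": [0,0,0,0,0,0,0,0]
}}

```text
clock: 44.68
tcp_pos: [497.1, -121.9, 199.4]
eef_rot: [-0.0, 1.0, -0.012, -0.0]
ft_force: [0.8, 0.3, -1.3]
gripper_width: 0.319
grasp_force: 59.9
```

{"name": "drive_tool", "arguments": {
  "gripper": [-1,-1,-1,-1,-1,-1,-1,-1],
  "linear": [
    [0.02,-0.19,0],
    [0,0,0],
    [0,0,0],
    [0,0,0],
    [0,0,0],
    [0,0,0],
    [0,0,0],
    [0,0,0]
  ],
  "turn": [0,0,0,0,0,0,0,0]
}}

```text
clock: 45.35
tcp_pos: [497.5, -119.8, 199.6]
eef_rot: [0.0, 1.0, -0.014, -0.0]
ft_force: [0.2, 0.7, -2.9]
gripper_width: 0.319
grasp_force: 59.9
```

```bash
python3 - <<'E'
from h import *
go(cup(-82,-109.5),psi,48)
E
```

```text
t 45.35 tcp [ 497.5 -119.8  199.6] yaw -0.027 q [-0.34 -0.15  2.01 -0.    1.28  1.26] F [ 0.2  0.7 -2.9] w 0.32 g 60
to [ 498.2 -120.3] turn -0.01 lin [0.03 0.02 6.06]
```

{"name": "drive_tool", "arguments": {
  "gripper": [-1,-1,-1,-1,-1,-1,-1,-1],
  "linear": [
    [0,0,0.6],
    [0,0,1],
    [0,0,1],
    [0,0,1],
    [0,0,1],
    [0,0,0.7],
    [0,0,0.4],
    [0,0,0.3]
  ],
  "turn": [0,0,0,0,0,0,0,0]
}}

```text
clock: 46.02
tcp_pos: [497.1, -119.2, 48.3]
eef_rot: [-0.0, 1.0, -0.013, -0.001]
ft_force: [0.2, 0.5, -2.1]
gripper_width: 0.319
grasp_force: 59.9
```

{"name": "drive_tool", "arguments": {
  "gripper": [-1,-1,-0.1,-0.1,-0.1,-0.1,-0.1,-0.1],
  "linear": [
    [0,0,0],
    [0,0,0],
    [0,0,0],
    [0,0,0],
    [0,0,0],
    [0,0,0],
    [0,0,-0.5],
    [0,0,-1]
  ],
  "turn": [0,0,0,0,0,0,0,0]
}}

```text
clock: 46.68
tcp_pos: [495.4, -118.4, 85.2]
eef_rot: [-0.001, 1.0, -0.013, -0.003]
ft_force: [0.1, 0.6, -0.3]
gripper_width: 0.451
grasp_force: 0.0
```

{"name": "drive_tool", "arguments": {
  "gripper": [-0.1,-0.1,-0.1,0.4,0.4,0.4,0.4,0.4],
  "linear": [
    [0,0,-1],
    [0,0,-1],
    [0,0,-1],
    [0,0,-1],
    [0,0,-0.7],
    [-1,0,0],
    [-1,0,0],
    [-1,0,0]
  ],
  "turn": [0,0,0,0,0,0,0,0]
}}

```text
clock: 47.35
tcp_pos: [422.3, -117.3, 206.3]
eef_rot: [0.0, 1.0, -0.013, 0.001]
ft_force: [0.6, -0.2, 0.3]
gripper_width: 0.702
grasp_force: 0.0
```

```bash
python3 - <<'E'
from h import *
pic('wrist','pics/w9.png'); go((421,-75.2),psi,67)
E
```

```text
t 47.40 tcp [ 418.6 -116.7  205.1] yaw -0.026 q [-0.39 -0.34  2.16 -0.    1.33  1.2 ] F [ 1.1  0.1 -1.2] w 0.70 g 0
to [421.  -75.2] turn -0.0 lin [ 0.05 -1.66  5.52]
```

View pics/w9.png

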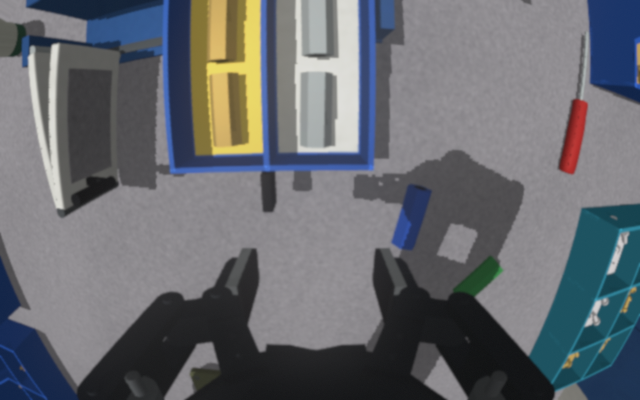

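All four are in their bays: brass at (222,25) and (228,108) on yellow, steel at (317,25) and (318,108) on white. Now I push the drawer in by its fin at (268,190).

{"name": "drive_tool", "arguments": {
  "gripper": [0.4,0.4,0.4,0.4,0.4,0.4,0.4,0.4],
  "linear": [
    [0.05,-0.8,0],
    [0,-0.86,0.5],
    [0,0,1],
    [0,0,1],
    [0,0,1],
    [0,0,1],
    [0,0,0.7],
    [0,0,0.3]
  ],
  "turn": [0,0,0,0,0,0,0,0]
}}

```text
clock: 48.07
tcp_pos: [423.5, -75.3, 65.2]
eef_rot: [-0.001, 1.0, -0.013, -0.002]
ft_force: [-0.5, -0.6, -0.0]
gripper_width: 0.698
grasp_force: 0.0
```

{"name": "drive_tool", "arguments": {
  "gripper": [0.4,-1,-1,-1,-1,-1,-1,-1],
  "linear": [
    [0,0,0],
    [0,0,0],
    [0,0,0],
    [0,0,0],
    [0,0,0],
    [0,0,0],
    [0,0,0],
    [0,0,0]
  ],
  "turn": [0,0,0,0,0,0,0,0]
}}

```text
clock: 48.73
tcp_pos: [426.1, -75.4, 68.7]
eef_rot: [-0.0, 1.0, -0.013, 0.001]
ft_force: [-0.9, 3.1, 5.4]
gripper_width: 0.109
grasp_force: 59.3
```

{"name": "drive_tool", "arguments": {
  "gripper": [-1,-1,-1,-1,-1,-1,-1,-1],
  "linear": [
    [0.3,0,0],
    [0.6,0,0],
    [0.8,0,0],
    [0.8,0,0],
    [0.8,0,0],
    [0.8,0,0],
    [0.8,0,0],
    [0.8,0,0]
  ],
  "turn": [0,0,0,0,0,0,0,0]
}}

```text
clock: 49.4
tcp_pos: [569.0, -78.0, 68.7]
eef_rot: [-0.001, 1.0, -0.013, 0.0]
ft_force: [-3.2, 8.0, 8.4]
gripper_width: 0.108
grasp_force: 59.7
```

{"name": "drive_tool", "arguments": {
  "gripper": [-1,-1,-1,-1,-1,-1,-1,-1],
  "linear": [
    [0.7,0,0],
    [0.5,0,0],
    [0.3,0,0],
    [0.2,0,0],
    [0.1,0,0],
    [0.1,0,0],
    [0.1,0,0],
    [0,0,0]
  ],
  "turn": [0,0,0,0,0,0,0,0]
}}

```text
clock: 50.07
tcp_pos: [613.1, -78.8, 68.5]
eef_rot: [-0.002, 1.0, -0.012, -0.007]
ft_force: [-23.0, 9.0, 21.8]
gripper_width: 0.106
grasp_force: 62.7
```

{"name": "drive_tool", "arguments": {
  "gripper": [0.4,0.4,0.4,0.4,0.4,0.4,0.4,0.4],
  "linear": [
    [0,0,0],
    [0,0,0],
    [0,0,0],
    [0,0,-0.5],
    [0,0,-1],
    [0,0,-1],
    [0,0,-1],
    [0,0,-1]
  ],
  "turn": [0,0,0,0,0,0,0,0]
}}

```text
clock: 50.73
tcp_pos: [617.7, -81.1, 181.7]
eef_rot: [0.0, 1.0, -0.013, 0.0]
ft_force: [0.2, -0.0, 0.3]
gripper_width: 0.705
grasp_force: 0.0
```

{"name": "drive_tool", "arguments": {
  "gripper": [0.4,0.4,0.4,0.4,0.4,0.4,0.4,0.4],
  "linear": [
    [0,0,-0.5],
    [-0.9,-0.85,0],
    [-1,-0.97,0],
    [-1,-0.97,0],
    [-1,-0.97,0],
    [-1,-0.97,0],
    [-1,-0.97,0],
    [-1,-0.97,0]
  ],
  "turn": [0,0,0,0,0,0,0,0]
}}

```text
clock: 51.4
tcp_pos: [448.1, 91.1, 192.1]
eef_rot: [-0.0, 1.0, -0.014, 0.0]
ft_force: [0.3, -0.3, 0.2]
gripper_width: 0.701
grasp_force: 0.0
```

{"name": "drive_tool", "arguments": {
  "gripper": [0.4,0.4,0.4,0.4,0.4,0.4,0.4,0.4],
  "linear": [
    [0,0,0],
    [0,0,0],
    [0,0,0],
    [0,0,0],
    [0,0,0],
    [0,0,0],
    [0,0,0],
    [0,0,0]
  ],
  "turn": [-1,-1,-1,-1,-1,-1,-1,-1]
}}

```text
clock: 52.07
tcp_pos: [449.4, 90.2, 192.2]
eef_rot: [0.0, 0.892, 0.453, 0.0]
ft_force: [-0.2, -0.2, 0.2]
gripper_width: 0.701
grasp_force: 0.0
```

{"name": "drive_tool", "arguments": {
  "gripper": [0.4,0.4,0.4,0.4,0.4,0.4,0.4,0.4],
  "linear": [
    [0,0,0],
    [0,0,0],
    [0,0,0],
    [0,0,0],
    [0,0,0],
    [0,0,0],
    [0,0,0],
    [0,0,0]
  ],
  "turn": [-1,-1,-1,-1,-0.1,0,0,0]
}}

```text
clock: 52.73
tcp_pos: [449.4, 90.3, 192.1]
eef_rot: [0.0, 0.757, 0.653, 0.0]
ft_force: [0.4, -1.1, -0.1]
gripper_width: 0.698
grasp_force: 0.0
```

```bash
python3 - <<'E'
from h import *
go((442.5,95),1.427,105); t=pic('top','pics/t10.png',(200,60,400,260),3)
h=cv2.cvtColor(t['image'],cv2.COLOR_RGB2HSV)
E
```

```text
t 52.73 tcp [449.4  90.3 192.1] yaw 1.424 q [ 0.08 -0.27  2.13 -0.    1.29  0.23] F [ 0.4 -1.1 -0.1] w 0.70 g 0
to [442.5  95. ] turn -0.02 lin [ 0.15 -0.3   3.49]
```

View pics/t10.png

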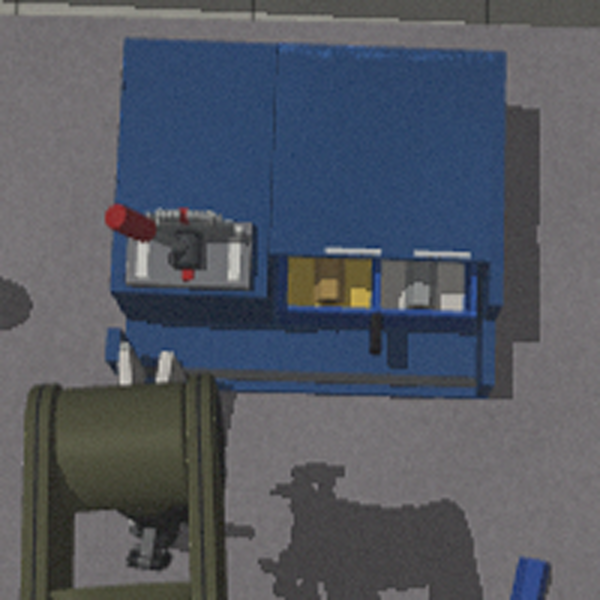

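The drawer is back in, with its rim at crop row 311 as at the start. Now I grip the handle and run the arc in reverse.

{"name": "drive_tool", "arguments": {
  "gripper": [0.4,0.4,0.4,0.4,0.4,0.4,0.4,0.4],
  "linear": [
    [0.15,-0.28,0.3],
    [0,0,0.8],
    [0,0,1],
    [0,0,0.8],
    [0,0,0.4],
    [0,0,0.2],
    [0,0,0],
    [0,0,0]
  ],
  "turn": [0,0,0,0,0,0,0,0]
}}

```text
clock: 53.45
tcp_pos: [443.5, 95.2, 105.2]
eef_rot: [0.0, 0.757, 0.654, 0.0]
ft_force: [-0.7, -0.1, -0.3]
gripper_width: 0.699
grasp_force: 0.0
```

{"name": "drive_tool", "arguments": {
  "gripper": [-1,-1,-1,-1,-1,-1,-1,-1],
  "linear": [
    [0,0,0],
    [0,0,0],
    [0,0,0],
    [0,0,0],
    [0,0,0],
    [0,0,0],
    [0,0,0],
    [0,0,0]
  ],
  "turn": [0,0,0,0,0,0,0,0]
}}

```text
clock: 54.12
tcp_pos: [441.1, 95.4, 105.3]
eef_rot: [-0.002, 0.757, 0.654, -0.002]
ft_force: [-12.4, 0.1, 11.2]
gripper_width: 0.124
grasp_force: 58.3
```

```bash
python3 - <<'E'
from h import *
s=st(); psi=-.026
from scipy.optimize import minimize
def grip(a): return cup(-140*np.sin(a)-35*np.cos(a),160-180*np.cos(a)-35*np.sin(a))
p0=np.array(s['tcp_pos'][:2]); print([np.round(grip(a),1) for a in (1.35,1.4,1.45)])
a0=1.45; off=p0-grip(a0); e=grip(0); e=np.array([549.8,-33.9])-e; print(off,e)
n=16; A=np.linspace(a0,0,n+1); O=[off+(e-off)*i/n for i in range(n+1)]
y0=1.424
for i in range(n):
    yaw=y0+(A[i]-a0); dp=grip(A[i+1])+O[i+1]-grip(A[i])-O[i]
    print(i,np.round(grip(A[i+1])+O[i+1]),np.round([(dp@[np.cos(yaw),np.sin(yaw)])/25,(dp@[np.sin(yaw),-np.cos(yaw)])/25],2))
E
```

```text
t 54.12 tcp [441.1  95.4 105.3] yaw 1.426 q [ 0.09 -0.18  2.21  0.    1.12  0.24] F [-12.4   0.1  11.2] w 0.12 g 58
[array([441. ,  77.1]), array([441.6,  85.6]), array([442.5,  94.3])]
[-1.45180213  1.18476475] [ 2.30811208 -1.8166571 ]
0 [440.  80.] [-0.63  0.04]
1 [440.  65.] [-0.59  0.14]
2 [441.  50.] [-0.53  0.23]
3 [443.  36.] [-0.46  0.31]
4 [447.  24.] [-0.38  0.37]
5 [452.  12.] [-0.28  0.42]
6 [458.   1.] [-0.18  0.45]
7 [464.  -8.] [-0.07  0.46]
8 [472. -16.] [0.03 0.45]
9 [481. -23.] [0.13 0.43]
10 [491. -29.] [0.23 0.38]
11 [501. -33.] [0.32 0.32]
12 [513. -35.] [0.39 0.24]
13 [525. -36.] [0.45 0.16]
14 [537. -36.] [0.49 0.06]
15 [550. -34.] [ 0.52 -0.04]
```

{"name": "drive_tool", "arguments": {
  "gripper": [-1,-1,-1,-1,-1,-1,-1,-1],
  "linear": [
    [-0.63,0.04,0],
    [-0.59,0.14,0],
    [-0.53,0.23,0],
    [-0.46,0.31,0],
    [-0.38,0.37,0],
    [-0.28,0.42,0],
    [-0.18,0.45,0],
    [-0.07,0.46,0]
  ],
  "turn": [0.755,0.755,0.755,0.755,0.755,0.755,0.755,0.755]
}}

```text
clock: 54.78
tcp_pos: [466.8, -8.6, 105.4]
eef_rot: [-0.0, 0.94, 0.341, 0.001]
ft_force: [1.6, 3.4, 2.2]
gripper_width: 0.124
grasp_force: 58.6
```

{"name": "drive_tool", "arguments": {
  "gripper": [-1,-1,-1,-1,-1,-1,-1,-1],
  "linear": [
    [0.03,0.45,0],
    [0.13,0.43,0],
    [0.23,0.38,0],
    [0.32,0.32,0],
    [0.39,0.24,0],
    [0.45,0.16,0],
    [0.49,0.06,0],
    [0.52,-0.04,0]
  ],
  "turn": [0.755,0.755,0.755,0.755,0.755,0.755,0.755,0.755]
}}

```text
clock: 55.45
tcp_pos: [551.0, -33.5, 105.3]
eef_rot: [-0.001, 1.0, -0.014, -0.002]
ft_force: [-58.2, -7.6, 26.1]
gripper_width: 0.125
grasp_force: 61.0
```

{"name": "drive_tool", "arguments": {
  "gripper": [-1,-1,-1,-1,-1,-1,-1,-1],
  "linear": [
    [0.05,0,0],
    [0.05,0,0],
    [0,0,0],
    [0,0,0],
    [0,0,0],
    [0,0,0],
    [0,0,0],
    [0,0,0]
  ],
  "turn": [0,0,0,0,0,0,0,0]
}}

```text
clock: 56.12
tcp_pos: [550.6, -33.6, 105.3]
eef_rot: [-0.0, 1.0, -0.012, -0.005]
ft_force: [-18.7, 1.8, 14.8]
gripper_width: 0.121
grasp_force: 60.1
```

```bash
python3 - <<'E'
from h import *
st()
E
```

```text
t 56.12 tcp [550.6 -33.6 105.3] yaw -0.024 q [-0.16  0.05  1.99 -0.    1.11  1.44] F [-18.7   1.8  14.8] w 0.12 g 60
```

The door is shut: the handle is back at (550.6,−33.6) and presses against the stop. Release it and go above the lever.

{"name": "drive_tool", "arguments": {
  "gripper": [0.5,0.5,0.5,0.5,0.5,0.5,0.5,0.5],
  "linear": [
    [0,0,0],
    [0,0,0],
    [0,0,0],
    [0,0,-0.5],
    [0,0,-1],
    [0,0,-1],
    [0,0,-1],
    [0,0,-1]
  ],
  "turn": [0,0,0,0,0,0,0,0]
}}

```text
clock: 56.78
tcp_pos: [554.3, -34.0, 219.3]
eef_rot: [0.0, 1.0, -0.012, 0.0]
ft_force: [0.6, -0.1, -0.0]
gripper_width: 0.749
grasp_force: 0.0
```

{"name": "drive_tool", "arguments": {
  "gripper": [0.5,0.5,0.5,0.5,0.5,0.5,0.5,0.5],
  "linear": [
    [0,0,-1],
    [0,0,-1],
    [0,0,-0.9],
    [0,0,0],
    [0,0,0],
    [0,0,0],
    [0,0,0],
    [0,0,0]
  ],
  "turn": [0,0,-1,-1,-1,-1,-1,-1]
}}

```text
clock: 57.45
tcp_pos: [554.3, -34.0, 290.8]
eef_rot: [0.0, 0.939, 0.344, 0.001]
ft_force: [0.1, -0.1, 0.3]
gripper_width: 0.755
grasp_force: 0.0
```

{"name": "drive_tool", "arguments": {
  "gripper": [0.5,0.5,0.5,0.5,0.5,0.5,0.5,0.5],
  "linear": [
    [0,0,0],
    [0,0,0],
    [0,0,0],
    [0,0,0],
    [0,0,0],
    [0,0,0],
    [0,0,0],
    [0.4,0.3,0]
  ],
  "turn": [-1,-1,-1,-1,-1,-1,-1,0]
}}

```text
clock: 58.12
tcp_pos: [561.8, -25.0, 290.8]
eef_rot: [0.001, 0.719, 0.695, 0.0]
ft_force: [-0.0, -0.5, -0.1]
gripper_width: 0.751
grasp_force: 0.0
```

```bash
cat >> h.py <<'E'
def red(name,z,out=None):
    d=ctrl.get_image(name); h=cv2.cvtColor(d['image'],cv2.COLOR_RGB2HSV).astype(int)
    m=(((h[:,:,0]<8)|(h[:,:,0]>172))&(h[:,:,1]>140)&(h[:,:,2]>50)).astype(np.uint8)
    for c in cv2.findContours(m,0,2)[0]:
        if cv2.contourArea(c)>20:
            x,y,w,hh=cv2.boundingRect(c); p=c[:,0].astype(float); print(name,'box',x,y,w,hh,'ends',cast(d,[p[p[:,0].argmin()],p[p[:,0].argmax()],p.mean(0)],z,name=='wrist').round(0)[:,:2].tolist())
    if out: cv2.imwrite(out,d['image'][:,:,::-1])
E
python3 - <<'E'
from h import *
red('wrist',215,'pics/w11.png'); red('top',215); go(cup(85,151),psi+np.pi/2,285)
E
```

```text
wrist box 464 59 10 4 ends [[664.0, 85.0], [672.0, 84.0], [668.0, 85.0]]
wrist box 401 59 10 9 ends [[619.0, 81.0], [625.0, 80.0], [622.0, 80.0]]
top box 452 207 12 34 ends [[433.0, -379.0], [491.0, -408.0], [457.0, -393.0]]
top box 235 128 14 11 ends [[678.0, 150.0], [669.0, 118.0], [672.0, 131.0]]
t 58.22 tcp [562.8 -23.3 290.4] yaw 1.534 q [-0.14 -0.09  1.8   0.    1.43 -0.1 ] F [-1.   0.9  0.6] w 0.75 g 0
to [671.9 135.7] turn -0.09 lin [6.47 4.2  0.22]
```

View pics/w11.png

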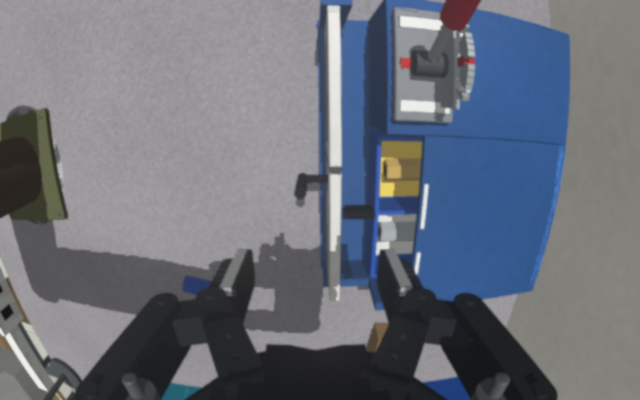

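The door is a straight line from (333,5) to (335,295), so it is shut flat. The lever (460,15) leans left, with its comb on the far side at (468,60), so I'll pinch the grip high with fingertips above z 200.

{"name": "drive_tool", "arguments": {
  "gripper": [0.5,0.5,0.5,0.5,0.5,0.5,0.5,0.5],
  "linear": [
    [0.5,0.3,0],
    [0.95,0.62,0],
    [0.95,0.62,0],
    [0.95,0.62,0],
    [0.95,0.62,0],
    [0.95,0.62,0],
    [0.95,0.62,0],
    [0.27,0.18,0]
  ],
  "turn": [-0.09,0,0,0,0,0,0,0]
}}

```text
clock: 58.88
tcp_pos: [672.3, 138.9, 289.0]
eef_rot: [-0.0, 0.715, 0.699, 0.001]
ft_force: [0.1, -0.6, 0.2]
gripper_width: 0.748
grasp_force: 0.0
```

{"name": "drive_tool", "arguments": {
  "gripper": [0.5,0.5,0.5,0.5,0.5,0.5,0.5,0.5],
  "linear": [
    [0,0,0],
    [0,0,0],
    [0,0,0],
    [0,0,0],
    [0,0,0],
    [0,0,0],
    [0,0,0],
    [0,0,0]
  ],
  "turn": [0,0,0,0,0,0,0,0]
}}

```text
clock: 59.55
tcp_pos: [670.8, 134.5, 289.8]
eef_rot: [0.0, 0.716, 0.698, 0.0]
ft_force: [-0.1, -0.0, -0.8]
gripper_width: 0.746
grasp_force: 0.0
```

```bash
python3 - <<'E'
from h import *
red('wrist',215); go(cup(85,151),psi+np.pi/2,222)
E
```

```text
wrist box 291 206 38 32 ends [[654.0, 131.0], [679.0, 132.0], [668.0, 133.0]]
t 59.60 tcp [670.8 134.5 289.8] yaw 1.547 q [ 0.12  0.18  1.53 -0.    1.43  0.14] F [ 0.2  0.  -0.6] w 0.75 g 0
to [671.9 135.7] turn 0.01 lin [0.05 0.04 2.71]
```

{"name": "drive_tool", "arguments": {
  "gripper": [0.5,0.5,0.5,0.5,0.5,0.5,0.5,0.5],
  "linear": [
    [0,-0.06,0.4],
    [0,0,0.7],
    [0,0,0.7],
    [0,0,0.5],
    [0,0,0.4],
    [0,0,0],
    [0,0,0],
    [0,0,0]
  ],
  "turn": [0,0,0,0,0,0,0,0]
}}

```text
clock: 60.27
tcp_pos: [669.9, 135.0, 223.1]
eef_rot: [0.0, 0.715, 0.699, 0.001]
ft_force: [0.2, 0.4, -0.2]
gripper_width: 0.756
grasp_force: 0.0
```

{"name": "drive_tool", "arguments": {
  "gripper": [-1,-1,-1,-1,-1,-1,-1,-1],
  "linear": [
    [0,0,0],
    [0,0,0],
    [0,0,0],
    [0,0,0],
    [0,0,0],
    [0,0,0],
    [0,0,0],
    [0,0,0]
  ],
  "turn": [0,0,0,0,0,0,0,0]
}}

```text
clock: 60.93
tcp_pos: [669.5, 135.2, 223.0]
eef_rot: [0.0, 0.715, 0.699, 0.0]
ft_force: [-2.7, 1.1, 5.5]
gripper_width: 0.238
grasp_force: 58.7
```

```bash
python3 - <<'E'
from h import *
st()
r=96;A=np.linspace(-.5,0,9)
for i in range(8): print(np.round([-(-r*np.sin(A[i+1])+r*np.sin(A[i]))/-25, -(r*np.cos(A[i+1])-r*np.cos(A[i]))/25],2))
E
```

```text
t 60.93 tcp [669.5 135.2 223. ] yaw 1.547 q [0.12 0.21 1.6  0.   1.33 0.14] F [-2.7  1.1  5.5] w 0.24 g 59
[-0.21 -0.11]
[-0.22 -0.09]
[-0.23 -0.08]
[-0.23 -0.07]
[-0.23 -0.05]
[-0.24 -0.04]
[-0.24 -0.02]
[-0.24 -0.01]
```

{"name": "drive_tool", "arguments": {
  "gripper": [-1,-1,-1,-1,-1,-1,-1,-1],
  "linear": [
    [-0.21,0,-0.11],
    [-0.22,0,-0.09],
    [-0.23,0,-0.08],
    [-0.23,0,-0.07],
    [-0.23,0,-0.05],
    [-0.24,0,-0.04],
    [-0.24,0,-0.02],
    [-0.24,0,-0.01]
  ],
  "turn": [0,0,0,0,0,0,0,0]
}}

```text
clock: 61.6
tcp_pos: [667.9, 87.1, 233.2]
eef_rot: [0.0, 0.716, 0.698, -0.001]
ft_force: [-0.8, 0.4, 0.4]
gripper_width: 0.059
grasp_force: 0.0
```

{"name": "drive_tool", "arguments": {
  "gripper": [-1,-1,-1,-1,0.5,0.5,0.5,0.5],
  "linear": [
    [0,0,0],
    [0,0,0],
    [0,0,0],
    [0,0,0],
    [0,0,0],
    [0,0,0],
    [0,0,0],
    [0,0,0]
  ],
  "turn": [0,0,0,0,0,0,0,0]
}}

```text
clock: 62.27
tcp_pos: [668.3, 89.1, 233.8]
eef_rot: [-0.0, 0.715, 0.699, 0.0]
ft_force: [-0.1, 1.0, 0.2]
gripper_width: 0.565
grasp_force: 0.0
```

{"name": "drive_tool", "arguments": {
  "gripper": [0.5,0.5,0.5,0.5,0.5,0.5,0.5,0.5],
  "linear": [
    [0,0,-0.5],
    [0,0,-1],
    [0,0,-1],
    [0,0,-1],
    [0,-0.5,0],
    [0,-1,0],
    [0,-1,0],
    [0,-1,0]
  ],
  "turn": [0,0,0,0,0,0,0,0]
}}

```text
clock: 62.93
tcp_pos: [580.1, 91.0, 322.6]
eef_rot: [0.0, 0.716, 0.699, 0.0]
ft_force: [-0.0, 0.5, 0.0]
gripper_width: 0.746
grasp_force: 0.0
```

{"name": "drive_tool", "arguments": {
  "gripper": [0.5,0.5,0.5,0.5,0.5,0.5,0.5,0.5],
  "linear": [
    [0,-1,0],
    [0,-1,0],
    [0,-1,0],
    [0,-1,0],
    [0,0,0],
    [0,0,0],
    [0,0,0],
    [0,0,0]
  ],
  "turn": [0,0,0,0,0,0,0,0]
}}

```text
clock: 63.6
tcp_pos: [481.6, 93.3, 321.9]
eef_rot: [0.0, 0.716, 0.699, 0.0]
ft_force: [-0.0, -0.6, 0.5]
gripper_width: 0.751
grasp_force: 0.0
```

```bash
python3 - <<'E'
from h import *
st(); red('top',228); red('scene',228); red('wrist',228)
print('expect grip centre upright',cup(85,105))
d=ctrl.get_image('top'); print('proj upright centre/tip',proj(d,[[*cup(85,105),220],[*cup(85,105),240]]).round(0).tolist())
d=ctrl.get_image('scene'); print('scene',proj(d,[[*cup(85,105),220],[*cup(85,105),240]]).round(0).tolist())
# door edge straightness: white pixels of the door top in top view
d=ctrl.get_image('top'); print('door corners expected px',proj(d,[[*cup(0,y),115] for y in (155,80,5,-5,-80,-155)]).round(1).tolist())
h=cv2.cvtColor(d['image'],cv2.COLOR_RGB2HSV).astype(int)
for c in (245,260,275,290,305,320,335,350,358):
    r=np.where((h[165:200,c,1]<40)&(h[165:200,c,2]>120))[0]+165; print(c,r.min() if len(r) else None,len(r))
E
```

```text
t 63.60 tcp [481.6  93.3 321.9] yaw 1.547 q [ 0.08 -0.27  1.91 -0.    1.5   0.11] F [-0.  -0.6  0.5] w 0.75 g 0
top box 452 207 12 34 ends [[431.0, -375.0], [489.0, -404.0], [454.0, -390.0]]
top box 235 128 7 9 ends [[674.0, 148.0], [667.0, 133.0], [672.0, 140.0]]
scene box 202 218 10 28 ends [[631.0, -427.0], [600.0, -401.0], [622.0, -415.0]]
scene box 394 210 15 14 ends [[686.0, 102.0], [679.0, 145.0], [683.0, 120.0]]
wrist box 460 175 8 7 ends [[593.0, 119.0], [599.0, 119.0], [596.0, 118.0]]
wrist box 504 141 40 34 ends [[633.0, 132.0], [677.0, 135.0], [654.0, 135.0]]
expect grip centre upright [670.70096405  89.75476098]
proj upright centre/tip [[259.0, 134.0], [258.0, 131.0]]
scene [[388.0, 217.0], [389.0, 213.0]]
door corners expected px [[242.7, 176.0], [271.1, 177.2], [299.4, 178.3], [303.2, 178.5], [331.4, 179.6], [359.6, 180.7]]
245 None 0
260 None 0
275 175 5
290 175 6
305 176 6
320 176 5
335 177 6
350 177 5
358 178 4
```

The fingers slid off the top of the grip (they closed to 5 mm), so the lever is still in the outer notch at top (238,132). The door rows are straight, so it is flat. I'll push the lever from its left side with closed fingers instead.

{"name": "drive_tool", "arguments": {
  "gripper": [-1,-1,-1,-1,-1,-1,-1,-1],
  "linear": [
    [0.3,0.5,0],
    [0.45,1,0],
    [0.45,1,0],
    [0.45,1,0],
    [0.45,1,0],
    [0.45,1,0],
    [0.45,1,0],
    [0.4,0.92,0]
  ],
  "turn": [0,0,0,0,0,0,0,0]
}}

```text
clock: 64.57
tcp_pos: [669.8, 174.6, 320.6]
eef_rot: [-0.0, 0.715, 0.699, -0.0]
ft_force: [-0.1, -0.5, 0.2]
gripper_width: -0.002
grasp_force: 0.0
```

{"name": "drive_tool", "arguments": {
  "gripper": [-1,-1,-1,-1,-1,-1,-1,-1],
  "linear": [
    [0,0,0],
    [0,0,0],
    [0,0,0],
    [0,0,0],
    [0,0,0],
    [0,0,0],
    [0,0,0],
    [0,0,0]
  ],
  "turn": [0,0,0,0,0,0,0,0]
}}

```text
clock: 65.23
tcp_pos: [668.0, 173.7, 321.7]
eef_rot: [0.0, 0.716, 0.699, 0.0]
ft_force: [-0.6, -0.0, -0.1]
gripper_width: -0.002
grasp_force: 0.0
```

```bash
python3 - <<'E'
from h import *
go((669,175),1.547,218); red('wrist',215)
E
```

```text
t 65.23 tcp [668.  173.7 321.7] yaw 1.547 q [ 0.18  0.18  1.47 -0.    1.49  0.2 ] F [-0.6 -0.  -0.1] w -0.00 g 0
to [669 175] turn -0.0 lin [0.05 0.04 4.15]
wrist box 315 238 13 6 ends [[667.0, 144.0], [676.0, 142.0], [671.0, 144.0]]
```

{"name": "drive_tool", "arguments": {
  "gripper": [-1,-1,-1,-1,-1,-1,-1,-1],
  "linear": [
    [0.08,0.04,0.5],
    [0,0,0.8],
    [0,0,0.8],
    [0,0,0.8],
    [0,0,0.7],
    [0,0,0.4],
    [0,0,0.15],
    [0,0,0]
  ],
  "turn": [0,0,0,0,0,0,0,0]
}}

```text
clock: 65.95
tcp_pos: [668.8, 175.9, 215.9]
eef_rot: [-0.001, 0.715, 0.699, -0.001]
ft_force: [-0.1, -0.1, 1.0]
gripper_width: -0.003
grasp_force: 0.0
```

{"name": "drive_tool", "arguments": {
  "gripper": [-1,-1,-1,-1,-1,-1,-1,-1],
  "linear": [
    [-0.3,0,0],
    [-0.3,0,0],
    [-0.25,0,0],
    [-0.2,0,0],
    [-0.2,0,0],
    [-0.2,0,0],
    [-0.2,0,0],
    [-0.2,0,0]
  ],
  "turn": [0,0,0,0,0,0,0,0]
}}

```text
clock: 66.62
tcp_pos: [668.4, 128.6, 218.1]
eef_rot: [0.001, 0.716, 0.699, -0.0]
ft_force: [0.9, -0.3, -0.5]
gripper_width: -0.0
grasp_force: 0.0
```

```bash
python3 - <<'E'
from h import *
st(); red('wrist',225); red('scene',225)
E
```

```text
t 66.62 tcp [668.4 128.6 218.1] yaw 1.547 q [ 0.11  0.21  1.61 -0.    1.32  0.14] F [ 0.9 -0.3 -0.5] w -0.00 g 0
wrist box 309 322 14 28 ends [[664.0, 95.0], [670.0, 93.0], [667.0, 101.0]]
scene box 202 218 10 28 ends [[629.0, -428.0], [598.0, -402.0], [620.0, -416.0]]
scene box 384 211 9 13 ends [[679.0, 76.0], [671.0, 101.0], [674.0, 88.0]]
```

The lever has snapped upright: scene box centre (388.5,217.5) against the predicted (388,217). Back off and verify.

{"name": "drive_tool", "arguments": {
  "gripper": [-1,-1,-1,-1,-1,-1,-1,-1],
  "linear": [
    [0.5,0,0],
    [1,0,0],
    [0.3,0,-0.7],
    [0,0,-1],
    [0,0,-1],
    [0,0,-1],
    [0,-1,0],
    [0,-1,0]
  ],
  "turn": [0,0,0,0,0,0,0,0]
}}

```text
clock: 67.38
tcp_pos: [620.1, 176.8, 312.3]
eef_rot: [0.001, 0.715, 0.699, 0.002]
ft_force: [-0.5, 0.1, -1.1]
gripper_width: 0.0
grasp_force: 0.0
```

{"name": "drive_tool", "arguments": {
  "gripper": [-1,-1,-1,-1,-1,-1,-1,-1],
  "linear": [
    [0.5,-1,0],
    [0.5,-1,0],
    [0.5,-1,0],
    [0.5,-1,0],
    [0.5,-1,0],
    [0.5,-0.5,0],
    [0,0,0],
    [0,0,0]
  ],
  "turn": [0,0,0,0,0,0,0,0]
}}

```text
clock: 68.05
tcp_pos: [483.0, 255.1, 310.1]
eef_rot: [0.0, 0.715, 0.699, 0.0]
ft_force: [1.6, -0.4, 0.4]
gripper_width: 0.004
grasp_force: 0.0
```

```bash
python3 - <<'E'
from h import *
st(); red('scene',220); red('top',235)
d=ctrl.get_image('top'); h=cv2.cvtColor(d['image'],cv2.COLOR_RGB2HSV).astype(int)
for c in (245,260,275,290,305,320,335,350,358):
    r=np.where((h[165:200,c,1]<40)&(h[165:200,c,2]>120))[0]+165; print(c,r.min() if len(r) else None,len(r),end='; ')
print([x for x in hexes(d) if x[4][0]>140])
print('upright px',proj(d,[[*cup(85,105),220],[*cup(85,105),240]]).round(0).tolist())
E
```

```text
t 68.05 tcp [483.  255.1 310.1] yaw 1.549 q [ 0.39 -0.14  1.81 -0.    1.46  0.41] F [ 1.6 -0.4  0.4] w 0.00 g 0
scene box 202 218 10 28 ends [[626.0, -429.0], [595.0, -403.0], [617.0, -417.0]]
scene box 384 210 9 14 ends [[673.0, 78.0], [664.0, 104.0], [670.0, 93.0]]
top box 452 207 12 34 ends [[431.0, -373.0], [488.0, -401.0], [455.0, -387.0]]
top box 254 127 9 10 ends [[673.0, 101.0], [670.0, 82.0], [672.0, 93.0]]
245 174 6; 260 174 5; 275 175 9; 290 175 8; 305 176 8; 320 176 5; 335 177 7; 350 177 5; 358 178 4; [('brass', array([675.3, -18.1]), -1.554, array([44., 46.]), array([304., 155.]))]
upright px [[259.0, 134.0], [258.0, 131.0]]
```

```bash
python3 -c "
from cell import ctrl
print(ctrl.sign_off())"
```

```text
the job is handed in; nothing more can be done
None
```

The job is handed in at about 68 s on the robot's clock: both brass standoffs are in the yellow bay and both steel in the white, the drawer is in, the door is shut flat, and the lever is upright in the red middle notch (its first pinch slipped off, so I pushed it across).

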